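# Weigh down the two tracing templates

## Robot

A 6-joint arm with a two-finger parallel gripper is mounted at the origin on the work surface. World frame = base frame: x ahead of the robot, y to its left, z up, the work surface at z = 0. Lengths are in m, angles in rad, forces in N, time in s.
With the tool pointing down it reaches from about 0.35 to 1 m from the base axis. Payload 7.1 kg.
Tool frame: the origin (TCP) lies at the very end of the fingers, on their centre line; the grasp point (between the pads) lies grip_depth behind it (grip_depth is the distance from the TCP to the grasp point, in m); z points along the fingers, x is the direction in which the jaws open and shut, and the axes are right-handed (so a half turn about z gives the same grasp; the last joint's range is limited). The gripper opens to 85 mm and grips with 20 to 120 N. Pads are 22 mm wide; open, the fingers measure 114 mm over their backs; the gripper's body (76 mm by 85 mm) begins 54 mm behind the grasp point. The pads swing forward as they close: fully open they stand 13 mm farther back than shut.
Start: joints at [1.236, 0.423, 1.63, -0, 1.089, -0.019], TCP at [0.194, 0.594, 0.231] pointing down, gripper open.
Joint ranges: [-3, 3], [-0.9, 2.11], [0.09, 2.58], [-1.31, 4.45], [0.11, 2.69], [-2.54, 2.54]. Speed limits (rad/s): [2.39, 2.39, 3.01, 3.14, 3.14, 3.14].

## Interface

Orientations are given as a unit quaternion [x, y, z, w].
In Python, from rig import get_obs, snapshot, hand_in, grip_depth gives the robot as it stands.
- The arm moves only by the tool arm_command, never from a script. Its argument "deltas" is one flat list of numbers, 7 for each row, row after row: the shift along the tool's x, y, z in cm, then the turn, a rotation vector about the tool's x, y, z in rad, then the finger opening in cm, from 0 to 8.54. In form: [tx, ty, tz, ax, ay, az, claw, tx, ty, tz, ax, ay, az, claw, ...]. A call has exactly 8 rows; each row is the pose to reach, as a shift and turn from the pose commanded when the call began, along the tool's axes at that moment; what a row does not reach only later rows make up. A row lasts 1/12 s, in which the tool goes at most 41.7 mm and 7.16 degrees, less where a joint would pass 70% of its speed; a pose out of reach is approached as far as the arm can. A call with a gripper value outside its range is refused whole. The fingers move at their own pace and stop on an object; "newtons" is the grip in N (left out, the last holds). Time passes only in rows, so rows that repeat a pose let the fingers close, or fill a call up. It gives the time, the measured TCP pose, the force and the opening at its end, in the units of the state.
- get_obs(): the state, without advancing time (a new reading comes with each control period).
- snapshot(name): name is "scene" or "top" or "wrist"; returns a dict with "frame" (480x640x3 uint8, red, green, blue), "intrinsics" (3x3 intrinsics, pixels), "camera_from_world" (4x4, takes a point from world to camera coordinates); the wrist camera has in their place "mount" (4x4, takes a point from camera to tool coordinates, whose origin is the TCP and whose axes are the tool frame's). Camera axes: x right, y down, z forward; pixel columns grow to the right and rows downward; lengths in m; the calibration is good to about 2 mm. A picture is of the moment at which its call begins: read the wrist's pose just before it. There is no depth.
- hand_in(): hands the job in, once; it reports no verdict.
The state is a dict: "time": time; "qpos": joint angles; "qd": joint speeds; "joint_torque": joint torques, N m; "eef_pos": TCP position; "ee_rot": TCP orientation; "force": force on the tool from outside, world axes, zero at the start; "torque": the same for the moment, N m; "grip_width": finger opening in m.
Only numpy, scipy, OpenCV 4.12 (cv2) and the standard library are available. Lean on these libraries where they do the work, as an engineer would, in place of code of your own. Each camera call takes 0.05 s, during which the arm holds its last target.

## Task

Hold the two white templates down so that their outlines can be traced onto the film: set a round weight on the corner and on the end of each arm of the L-shaped template, and lay a bar weight lengthwise on each half of the straight strip, near its end, so both are loaded evenly. Keep every weight centred across the template's width with nothing overhanging an edge, set the weights down gently without shifting the templates, and leave the tape roll, marker and scraper where they are.

Things in the scene. Friction and masses are not known exactly. Their poses are not given: they have to be found in the camera images.
- elbow_template: Loose L-shaped template, white plastic sheet 5 mm thick, 0.17 kg. Fits a 200 x 200 mm square; both arms 84 mm wide, 200 mm long outside. Origin: centre of that square, at the underside; z up. Outer corner at x=-100, y=-100 mm; one arm runs from it along +x, one along +y. Weight spots: corner (-58,-58), end of x arm (+58,-58), end of y arm (-58,+58) mm, each 42 mm from the edges.
- strip_template: Loose straight strip template, white plastic sheet 260 mm long (x axis), 70 mm wide (y axis), 5 mm thick, 0.12 kg. Origin: its centre, at the underside; z up. One bar weight lies lengthwise on the centre line of each half, centred about 70 mm from the middle (x=-70 and x=+70 mm), so that it ends 15 mm short of the strip's end.
- round_1: Round steel hold-down weight, about 0.5 kg: steel disc 58 mm across, 24 mm high, with a black lifting knob on top, 24 mm across, from 30 to 56 mm above the underside (overall height 56 mm). Stands on the film at the start. Origin: centre of the underside, z up. One of three alike; any may go to any spot of the L-shaped template.
- round_2: Round steel hold-down weight, about 0.5 kg: steel disc 58 mm across, 24 mm high, with a black lifting knob on top, 24 mm across, from 30 to 56 mm above the underside (overall height 56 mm). Stands on the film at the start. Origin: centre of the underside, z up. One of three alike; any may go to any spot of the L-shaped template.
- round_3: Round steel hold-down weight, about 0.5 kg: steel disc 58 mm across, 24 mm high, with a black lifting knob on top, 24 mm across, from 30 to 56 mm above the underside (overall height 56 mm). Stands on the film at the start. Origin: centre of the underside, z up. One of three alike; any may go to any spot of the L-shaped template.
- bar_1: Bar-shaped steel hold-down weight, about 0.6 kg: plain bar 90 mm long (x axis), 30 mm wide (y axis), 32 mm high (z). Lies flat on the film at the start; grip it across its 30 mm width. Origin: centre of the underside. One of two alike; either may go to either end of the strip template.
- bar_2: Bar-shaped steel hold-down weight, about 0.6 kg: plain bar 90 mm long (x axis), 30 mm wide (y axis), 32 mm high (z). Lies flat on the film at the start; grip it across its 30 mm width. Origin: centre of the underside. One of two alike; either may go to either end of the strip template.
- tape_roll: Bystander, not a weight: roll of amber film tape lying flat, 60 mm across, 25 mm high, with an open 28 mm hole and no knob. Origin: centre of the underside. Stands among the weights; leave it.
- marker: Bystander: red and white marker pen, 137 mm long along its x axis, 13 mm thick, lying on the film beyond the work. Origin: near its middle, underside.
- scraper: Bystander: hand scraper with a grey grip and a black blade, 117 mm long along its x axis, 50 mm wide, 17 mm high, lying beyond the work. Origin: near its middle, underside.
Not all that is in view belongs to the job. What is shaped like the round_3 but orange is not meant. What is shaped like the round_2 but brown is not meant.

How it is judged:
At the end, for the whole second after the job is handed in: A round weight upright on each L spot (13 mm across and outwards; inwards 30 mm on an arm, 20 mm at the corner); a bar flat on each strip half, centre 45-85 mm from its middle, 12 mm off the centre line, 0.17 rad; all at rest; templates within 15 mm and bystanders 30 mm of their start (((x of round_1 in the frame of elbow_template between -0.071 and -0.038 m and y of round_1 in the frame of elbow_template between -0.071 and -0.038 m and z of round_1 in the frame of elbow_template between 0.002 and 0.01 m and angle between round_1's own z axis and vertical below 0.1 rad) or (x of round_2 in the frame of elbow_template between -0.071 and -0.038 m and y of round_2 in the frame of elbow_template between -0.071 and -0.038 m and z of round_2 in the frame of elbow_template between 0.002 and 0.01 m and angle between round_2's own z axis and vertical below 0.1 rad) or (x of round_3 in the frame of elbow_template between -0.071 and -0.038 m and y of round_3 in the frame of elbow_template between -0.071 and -0.038 m and z of round_3 in the frame of elbow_template between 0.002 and 0.01 m and angle between round_3's own z axis and vertical below 0.1 rad)) and ((x of round_1 in the frame of elbow_template between 0.028 and 0.071 m and y of round_1 in the frame of elbow_template between -0.071 and -0.045 m and z of round_1 in the frame of elbow_template between 0.002 and 0.01 m and angle between round_1's own z axis and vertical below 0.1 rad) or (x of round_2 in the frame of elbow_template between 0.028 and 0.071 m and y of round_2 in the frame of elbow_template between -0.071 and -0.045 m and z of round_2 in the frame of elbow_template between 0.002 and 0.01 m and angle between round_2's own z axis and vertical below 0.1 rad) or (x of round_3 in the frame of elbow_template between 0.028 and 0.071 m and y of round_3 in the frame of elbow_template between -0.071 and -0.045 m and z of round_3 in the frame of elbow_template between 0.002 and 0.01 m and angle between round_3's own z axis and vertical below 0.1 rad)) and ((x of round_1 in the frame of elbow_template between -0.071 and -0.045 m and y of round_1 in the frame of elbow_template between 0.028 and 0.071 m and z of round_1 in the frame of elbow_template between 0.002 and 0.01 m and angle between round_1's own z axis and vertical below 0.1 rad) or (x of round_2 in the frame of elbow_template between -0.071 and -0.045 m and y of round_2 in the frame of elbow_template between 0.028 and 0.071 m and z of round_2 in the frame of elbow_template between 0.002 and 0.01 m and angle between round_2's own z axis and vertical below 0.1 rad) or (x of round_3 in the frame of elbow_template between -0.071 and -0.045 m and y of round_3 in the frame of elbow_template between 0.028 and 0.071 m and z of round_3 in the frame of elbow_template between 0.002 and 0.01 m and angle between round_3's own z axis and vertical below 0.1 rad)) and ((x of bar_1 in the frame of strip_template between -0.085 and -0.045 m and y of bar_1 in the frame of strip_template between -0.012 and 0.012 m and z of bar_1 in the frame of strip_template between 0.002 and 0.01 m and angle between bar_1's own z axis and vertical below 0.1 rad and angle between the x axis of bar_1 and the x axis of strip_template, either way round below 0.17 rad) or (x of bar_2 in the frame of strip_template between -0.085 and -0.045 m and y of bar_2 in the frame of strip_template between -0.012 and 0.012 m and z of bar_2 in the frame of strip_template between 0.002 and 0.01 m and angle between bar_2's own z axis and vertical below 0.1 rad and angle between the x axis of bar_2 and the x axis of strip_template, either way round below 0.17 rad)) and ((x of bar_1 in the frame of strip_template between 0.045 and 0.085 m and y of bar_1 in the frame of strip_template between -0.012 and 0.012 m and z of bar_1 in the frame of strip_template between 0.002 and 0.01 m and angle between bar_1's own z axis and vertical below 0.1 rad and angle between the x axis of bar_1 and the x axis of strip_template, either way round below 0.17 rad) or (x of bar_2 in the frame of strip_template between 0.045 and 0.085 m and y of bar_2 in the frame of strip_template between -0.012 and 0.012 m and z of bar_2 in the frame of strip_template between 0.002 and 0.01 m and angle between bar_2's own z axis and vertical below 0.1 rad and angle between the x axis of bar_2 and the x axis of strip_template, either way round below 0.17 rad)) and linear speed of each of round_1, round_2, round_3, bar_1, bar_2, elbow_template, strip_template below 0.02 m/s and distance of each of elbow_template, strip_template from where it was at the start of the episode below 0.015 m and distance of each of tape_roll, marker, scraper from where it was at the start of the episode below 0.03 m); the robot touches nothing.
It fails at once if a template is pushed out of its place (more than 15 mm) (distance of any of elbow_template, strip_template from where it was at the start of the episode above 0.015 m).
It fails at once if the tape roll, the marker or the scraper is disturbed (moved more than 30 mm) (distance of any of tape_roll, marker, scraper from where it was at the start of the episode above 0.03 m).
It fails at once if a weight is dropped or slammed onto a template (blow above 80 N) (contact force between any of round_1, round_2, round_3, bar_1, bar_2 and elbow_template above 80 N or contact force between any of round_1, round_2, round_3, bar_1, bar_2 and strip_template above 80 N).
It also fails if it takes over 118 s, if anything falls off the work surface, if the arm or the gripper's body presses on something with over 40 N, if the wrist force passes 120 N, or if a joint passes its speed limit or range.

## Working session

There is one attempt and no reset: what is moved stays moved. The work goes in short steps, Python scripts to look and compute and a tool call to move; the robot and the scene stay as the last step left them, time stands still between calls to the robot, and variables do not carry over. Pictures are saved under pics/ and viewed, and the job is handed in when it is done.

Besides the shell and the picture viewer there is one more tool, called after "Emit:" as a command line: name --argument value ..., lists and objects as JSON in quotes. arm_command: Moves the arm, as the interface text tells. Its arguments: {"type":"object","properties":{"deltas":{"type":"array","items":{"type":"number"}},"newtons":{"type":"number"}},"required":["deltas"]}

```bash
ls; mkdir -p pics; python3 - <<'E'
from rig import get_obs, snapshot, grip_depth
import cv2, numpy as np
o=get_obs(); print(o, grip_depth)
for n in ["scene","top","wrist"]:
    s=snapshot(n); cv2.imwrite(f"pics/{n}0.png", s["frame"][:,:,::-1]); np.savez(f"{n}0.npz",**s)
    print(n,s["intrinsics"], s.get("camera_from_world",s.get("mount")))
E
```

```text
pics
{'time': 0.0, 'qpos': array([ 1.23603416e+00,  4.23813759e-01,  1.63068033e+00,  3.01970352e-06,
        1.08856223e+00, -1.89735963e-02]), 'qd': array([-0.00242858, -0.00011452,  0.00097831, -0.00019042, -0.00118257,
       -0.00080077]), 'joint_torque': array([ 3.76584678e-03, -5.57400227e+01, -2.81746048e+01,  3.83159904e-04,
        7.29870371e-03,  1.24131097e-05]), 'eef_pos': array([0.19388978, 0.59361042, 0.23056638]), 'ee_rot': array([ 8.09495763e-01,  5.87125263e-01, -6.01223277e-04,  4.17262658e-04]), 'force': array([ 1.15526397, -0.77037641, -0.77935846]), 'torque': array([-0.01262248,  0.0155342 , -0.00282802]), 'grip_width': 0.08549214081343823} 0.0187
scene [[505.94613391   0.         313.98492987]
 [  0.         505.94613391 229.04560312]
 [  0.           0.           1.        ]] [[-0.73521228  0.67768884  0.01416827  0.42311297]
 [ 0.55819872  0.6171732  -0.55453714 -0.31153402]
 [-0.3845479  -0.3997938  -0.83203836  1.282458  ]
 [ 0.          0.          0.          1.        ]]
top [[467.57852424   0.         319.27849092]
 [  0.         467.57852424 236.99590864]
 [  0.           0.           1.        ]] [[ 0.02189043 -0.99928932 -0.03068648  0.00524874]
 [-0.98052837 -0.01546777 -0.19576738  0.56108121]
 [ 0.1951536   0.0343744  -0.98017013  0.82495351]
 [ 0.          0.          0.          1.        ]]
wrist [[411.46100729   0.         319.1297227 ]
 [  0.         411.46100729 236.0325902 ]
 [  0.           0.           1.        ]] [[ 9.99999931e-01 -1.32092378e-04  3.46406866e-04 -7.57266776e-04]
 [ 1.22761459e-05  9.45658536e-01  3.25161394e-01 -8.31462675e-02]
 [-3.70533951e-04 -3.25161367e-01  9.45658473e-01 -1.42187830e-01]
 [ 0.00000000e+00  0.00000000e+00  0.00000000e+00  1.00000000e+00]]
```

View pics/scene0.png

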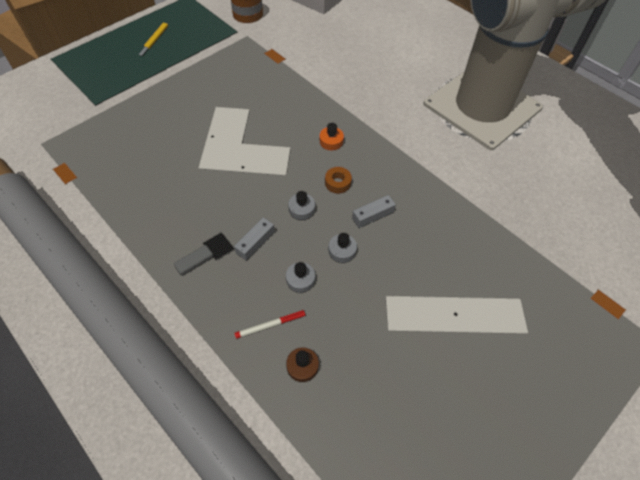

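View pics/top0.png

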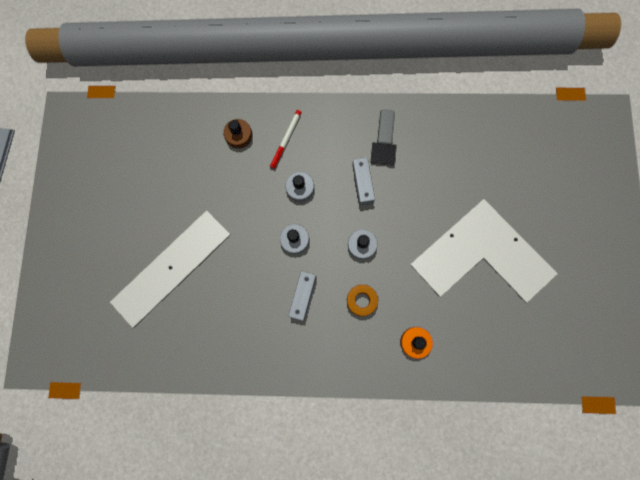

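View pics/wrist0.png

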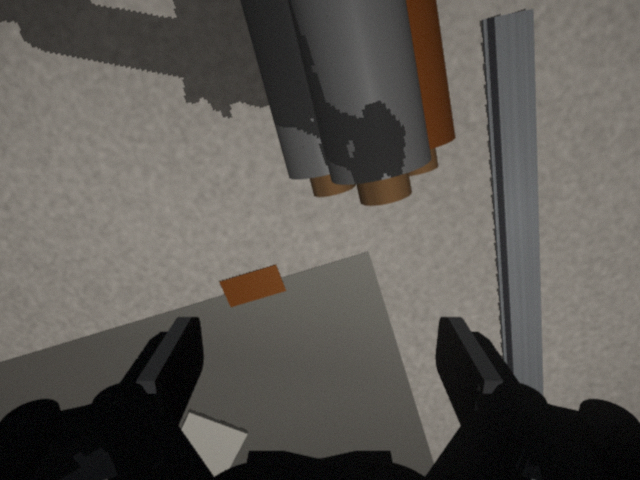

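The top view shows grey rounds at about (300,186), (294,239) and (362,244), and bars at (363,181) and (302,297). The L is at about (484,250) and the strip at (170,268). The orange (417,343) and brown (237,132) lookalikes, the tape (362,300), the marker and the scraper are to be left alone. Next I'll measure by colour and contours.

```bash
cat > h.py <<'E'
import numpy as np, cv2
def load(n): return dict(np.load(n+".npz"))
def ray(s,px,z):
    px=np.atleast_2d(np.asarray(px,float)); T=s["camera_from_world"];R=T[:3,:3];c=-R.T@T[:3,3]
    d=(R.T@(np.linalg.inv(s["intrinsics"])@np.c_[px,np.ones(len(px))].T)).T
    return c+d*((z-c[2])/d[:,2])[:,None]
def proj(s,p):
    T=s["camera_from_world"];q=np.atleast_2d(p)@T[:3,:3].T+T[:3,3];q=q@s["intrinsics"].T;return q[:,:2]/q[:,2:]
E
python3 - <<'E'
from h import *
for n in ["top0","scene0"]:
    s=load(n); f=s["frame"]; hsv=cv2.cvtColor(f,cv2.COLOR_RGB2HSV)
    g=f.astype(int)
    sat=g.max(2)-g.min(2)
    pts={"top0":[(200,245),(300,195),(302,296),(200,330),(362,254),(390,120)],"scene0":[(230,125),(302,212),(374,211),(200,330)]}[n]
    for p in pts: print(n,p,f[p[1],p[0]])
s=load("top0");c=s["frame"][150:330,260:400,::-1]
cv2.imwrite("pics/crop_top.png",cv2.resize(c,None,fx=4,fy=3.3,interpolation=cv2.INTER_CUBIC)[:600])
E
```

```text
top0 (200, 245) [208 211 200]
top0 (300, 195) [123 130 132]
top0 (302, 296) [155 162 166]
top0 (200, 330) [119 120 114]
top0 (362, 254) [125 131 135]
top0 (390, 120) [110 114 112]
scene0 (230, 125) [180 177 167]
scene0 (302, 212) [121 123 124]
scene0 (374, 211) [129 131 132]
scene0 (200, 330) [112 109 101]
```

View pics/crop_top.png

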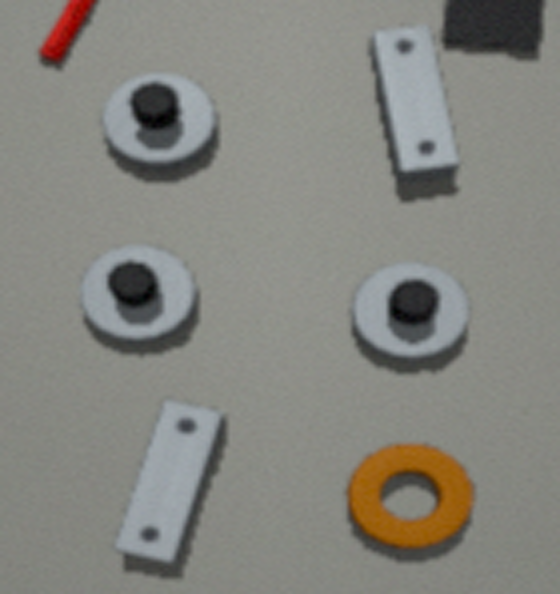

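The crop shows three bluish-grey discs with black knobs and two bars, which are the weights meant. The amber ring has no knob, so it is the tape. Now the positions.

```bash
cat > meas.py <<'E'
from h import *
def comps(m,amin,amax):
    m=m.astype(np.uint8); m=cv2.morphologyEx(m,cv2.MORPH_OPEN,np.ones((2,2),np.uint8))
    cs,_=cv2.findContours(m,cv2.RETR_EXTERNAL,cv2.CHAIN_APPROX_NONE)
    return [c[:,0] for c in cs if amin<cv2.contourArea(c)<amax]
def metric(c,s,z): return ray(s,c+0.0,z)[:,:2].astype(np.float32)
def report(s):
    f=cv2.GaussianBlur(s["frame"],(3,3),0).astype(int)
    film=np.zeros(f.shape[:2],bool); film[100:382,45:600]=1
    d=f[:,:,2]-f[:,:,0]
    print("-- steel (grey b>r)")
    for c in comps((f.min(2)>137)&(d>3)&film,150,3000):
        for nm,z in (("round",.024),("bar",.032)):
            w=metric(c,s,z)
            (x,y),(a,b),t=cv2.minAreaRect(w)
            if nm=="bar" and max(a,b)/min(a,b)>2:
                bx=cv2.boxPoints(((x,y),(a,b),t)); e=[bx[1]-bx[0],bx[2]-bx[1]]; e=max(e,key=np.linalg.norm)
                print("bar",c.mean(0).round(),round(x,4),round(y,4),"size",round(a,4),round(b,4),"yaw",round(np.arctan2(e[1],e[0])%np.pi,3))
            if nm=="round" and max(a,b)/min(a,b)<1.4:
                h=cv2.convexHull(w); (x,y),r=cv2.minEnclosingCircle(h); M=cv2.moments(h*1000)
                print("round",c.mean(0).round(),"circ",round(x,4),round(y,4),"r",round(r,4),"mom",round(M['m10']/M['m00']/1000,4),round(M['m01']/M['m00']/1000,4))
    print("-- white")
    for c in comps((f.min(2)>165)&film,1000,30000):
        w=metric(c,s,.005); (x,y),(a,b),t=cv2.minAreaRect(w)
        bx=cv2.boxPoints(((x,y),(a,b),t))
        print("tmpl",c.mean(0).round(),"ctr",round(x,4),round(y,4),"size",round(a,4),round(b,4),"\n",bx.round(4), "area",cv2.contourArea(w)*1e6)
        ap=cv2.approxPolyDP(w,0.008,True)[:,0]; print("poly",ap.round(4).tolist())
    print("-- knobs")
    for c in comps((f.max(2)<60)&film,40,300):
        w=metric(c,s,.056); print("knob",c.mean(0).round(1),w.mean(0).round(4))
if __name__=="__main__":
    import sys; report(load(sys.argv[1]))
E
python3 meas.py top0
```

```text
-- steel (grey b>r)
bar [302. 296.] 0.4526 0.0461 size 0.0265 0.087 yaw 2.895
round [363. 243.] circ 0.5557 -0.0687 r 0.0275 mom 0.5558 -0.0688
round [295. 238.] circ 0.564 0.0649 r 0.0274 mom 0.5642 0.065
round [300. 186.] circ 0.6721 0.0576 r 0.0273 mom 0.6717 0.0577
bar [365. 180.] 0.683 -0.0704 size 0.087 0.0277 yaw 0.172
-- white
tmpl [170. 269.] ctr 0.5035 0.3108 size 0.0686 0.2591 
 [[0.386  0.3751]
 [0.5739 0.1967]
 [0.6211 0.2464]
 [0.4332 0.4249]] area 17246.112459766926
poly [[0.6190999746322632, 0.24469999969005585], [0.4341999888420105, 0.42239999771118164], [0.3887999951839447, 0.37790000438690186], [0.5722000002861023, 0.19900000095367432]]
tmpl [484. 258.] ctr 0.5118 -0.3041 size 0.1988 0.199 
 [[ 0.3713 -0.2971]
 [ 0.5049 -0.4446]
 [ 0.6522 -0.3112]
 [ 0.5187 -0.1637]] area 25407.080038620355
poly [[0.5199000239372253, -0.1671999990940094], [0.46059998869895935, -0.22370000183582306], [0.5342000126838684, -0.3091999888420105], [0.4523000121116638, -0.3828999996185303], [0.5072000026702881, -0.4417000114917755], [0.6496999859809875, -0.3127000033855438]]
-- knobs
knob [419.7 343.8] [ 0.3688 -0.1681]
knob [363.7 243.1] [ 0.5504 -0.0677]
knob [294.  237.5] [0.5591 0.0634]
knob [299.6 183.8] [0.6648 0.056 ]
knob [242.9 144.7] [0.7438 0.1704]
knob [236.3 130.8] [0.7729 0.1852]
```

```bash
cat > mv.py <<'E'
import sys,numpy as np
from rig import get_obs
from scipy.spatial.transform import Rotation as R
def d(x,y,z,psi):
    o=get_obs(); r=R.from_quat(o["ee_rot"])
    X=np.array([np.cos(psi),np.sin(psi),0]);Z=np.array([0,0,-1.]);Y=np.cross(Z,X)
    t=R.from_matrix(np.c_[X,Y,Z])
    X0=r.as_matrix()[:,0]
    print("t",round(o["time"],2),"pos",o["eef_pos"].round(4),"psi",round(np.arctan2(X0[1],X0[0]),3),"F",o["force"].round(1),"grip",round(o["grip_width"],4),"q",o["qpos"].round(2))
    print("shift cm",(r.inv().apply(np.array([x,y,z])-o["eef_pos"])*100).round(2),"rot",(r.inv()*t).as_rotvec().round(3))
if __name__=="__main__": d(*map(float,sys.argv[1:]))
E
python3 - <<'E'
from h import *
from meas import comps
s=load("scene0"); im=s["frame"][:,:,::-1].copy()
def P(p,c=(0,0,255)): 
    for u in proj(s,p): cv2.circle(im,(int(round(u[0])),int(round(u[1]))),1,c,-1)
th=np.linspace(0,2*np.pi,16)
for x,y in [(.5557,-.0687),(.564,.0649),(.672,.0576)]:
    P(np.c_[x+.029*np.cos(th),y+.029*np.sin(th),0*th+.024]); P(np.array([[x,y,.056]]),(0,255,0))
for x,y,a in [(.4526,.0461,2.895),(.683,-.0704,.172)]:
    u=np.array([np.cos(a),np.sin(a)]);v=np.array([-u[1],u[0]])
    P(np.array([np.r_[np.array([x,y])+i*.045*u+j*.015*v,.032] for i in(-1,1) for j in(-1,1)]))
for b in [[.386,.3751],[.5739,.1967],[.6211,.2464],[.4332,.4249],[.5187,-.1637],[.5049,-.4446],[.6522,-.3112]]: P(np.array([[*b,.005]]))
c=im[90:350,180:540]; cv2.imwrite("pics/chk.png",cv2.resize(c,None,fx=2.2,fy=2.2,interpolation=cv2.INTER_CUBIC))
E
python3 mv.py 0.4526 0.0461 0.12 1.324
```

```text
t 0.15 pos [0.194  0.5937 0.2307] psi 1.255 F [1.2 0.5 0.2] grip 0.0852 q [ 1.24  0.42  1.63 -0.    1.09 -0.02]
shift cm [-44.01  41.59  11.13] rot [-0.     0.001 -0.069]
```

View pics/chk.png

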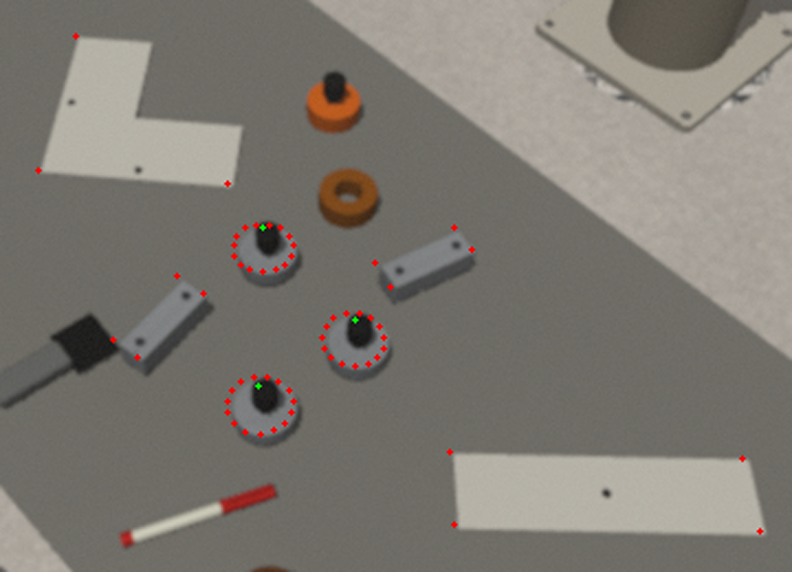

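```bash
sed -i 's/ m=cv2.morphologyEx(m,cv2.MORPH_OPEN,np.ones((2,2),np.uint8))/ m=cv2.medianBlur(m,3)/' meas.py
python3 meas.py top0; echo; echo SCENE; sed -e 's/\[100:382,45:600\]/[90:350,180:540]/' -e 's/>137/>112/;s/d>3/d>-2/' -e 's/>165/>145/' meas.py > meas_s.py; python3 meas_s.py scene0
```

```text
-- steel (grey b>r)
bar [301. 295.] 0.4544 0.048 size 0.0265 0.0871 yaw 2.895
round [362. 243.] circ 0.5575 -0.0669 r 0.0274 mom 0.5576 -0.067
round [294. 237.] circ 0.566 0.0669 r 0.0275 mom 0.5661 0.067
round [299. 184.] circ 0.6741 0.0597 r 0.0273 mom 0.6737 0.0598
bar [364. 179.] 0.685 -0.0685 size 0.0871 0.0277 yaw 0.172
-- white
tmpl [169. 268.] ctr 0.5055 0.313 size 0.0687 0.2592 
 [[0.3878 0.3773]
 [0.5759 0.1988]
 [0.6232 0.2486]
 [0.4351 0.4271]] area 17271.618845805304
poly [[0.6212000250816345, 0.24690000712871552], [0.4361000061035156, 0.4246000051498413], [0.39070001244544983, 0.3801000118255615], [0.5741999745368958, 0.20110000669956207]]
tmpl [483. 257.] ctr 0.5137 -0.3023 size 0.199 0.1991 
 [[ 0.3732 -0.2953]
 [ 0.5068 -0.4429]
 [ 0.6543 -0.3093]
 [ 0.5206 -0.1617]] area 25442.249272721096
poly [[0.5218999981880188, -0.16529999673366547], [0.4625000059604645, -0.22190000116825104], [0.5361999869346619, -0.3073999881744385], [0.45419999957084656, -0.38119998574256897], [0.5091000199317932, -0.4399999976158142], [0.6517000198364258, -0.3107999861240387]]
-- knobs
knob
[... 2298 characters left out ...]
000025033951], [0.09549999982118607, 0.08209999650716782], [0.07490000128746033, 0.08739999681711197], [0.07670000195503235, 0.10329999774694443], [-0.09009999781847, 0.10159999877214432], [-0.1031000018119812, 0.08410000056028366], [-0.13369999825954437, 0.08169999718666077], [-0.10419999808073044, 0.06530000269412994], [0.010300000198185444, 0.0731000006198883], [0.05649999901652336, 0.04100000113248825], [0.06840000301599503, -0.002099999925121665], [0.06080000102519989, -0.03319999948143959], [0.008999999612569809, -0.08089999854564667]]
-- knobs
knob [300.3 269.4] [0.6741 0.068 ]
knob [343.1 240. ] [0.5686 0.0753]
knob [301.6 198.1] [ 0.5604 -0.0552]
knob [331.5 129. ] [ 0.3781 -0.1563]
```

The two views differ by a constant (-3.4, +2.4) mm, which fits the calibration error, and the sizes match, so I'll use the mean. The first bar to fetch is the near one.

Emit:
arm_command --deltas '[-43.7,41.5,11.1,0,0,-0.07,5,-43.7,41.5,11.1,0,0,-0.07,5,-43.7,41.5,11.1,0,0,-0.07,5,-43.7,41.5,11.1,0,0,-0.07,5,-43.7,41.5,11.1,0,0,-0.07,5,-43.7,41.5,11.1,0,0,-0.07,5,-43.7,41.5,11.1,0,0,-0.07,5,-43.7,41.5,11.1,0,0,-0.07,5]' --newtons 50

```text
time: 0.82
eef_pos: [0.3351, 0.2962, 0.1707]
ee_rot: [0.788, 0.615, 0.0, 0.0]
force: [0.0, 0.8, 0.1]
grip_width: 0.0499
```

```bash
python3 mv.py 0.4527 0.0492 0.12 1.324
```

```text
t 0.82 pos [0.3351 0.2962 0.1707] psi 1.326 F [0.  0.8 0.1] grip 0.0499 q [ 0.7   0.26  2.06 -0.    0.83 -0.63]
shift cm [-21.11  17.4    5.07] rot [ 0.    -0.     0.002]
```

Emit:
arm_command --deltas '[-21.1,17.4,5,0,0,0,5,-21.1,17.4,5,0,0,0,5,-21.1,17.4,5,0,0,0,5,-21.1,17.4,5,0,0,0,5,-21.1,17.4,5,0,0,0,5,-21.1,17.4,5,0,0,0,5,-21.1,17.4,5,0,0,0,5,-21.1,17.4,5,0,0,0,5]'

```text
time: 1.48
eef_pos: [0.4541, 0.0473, 0.1202]
ee_rot: [0.79, 0.613, 0.0, 0.0]
force: [0.5, 0.9, 0.5]
grip_width: 0.0498
```

```bash
python3 mv.py 0.4527 0.0492 0.009 1.324; python3 -c "
from rig import snapshot
import cv2;cv2.imwrite('pics/w1.png',snapshot('wrist')['frame'][:,:,::-1])"
```

```text
t 1.48 pos [0.4541 0.0473 0.1202] psi 1.321 F [0.5 0.9 0.5] grip 0.0498 q [ 0.08  0.36  2.07 -0.    0.71 -1.24]
shift cm [ 0.16 -0.19 11.12] rot [ 0.001  0.    -0.003]
```

View pics/w1.png

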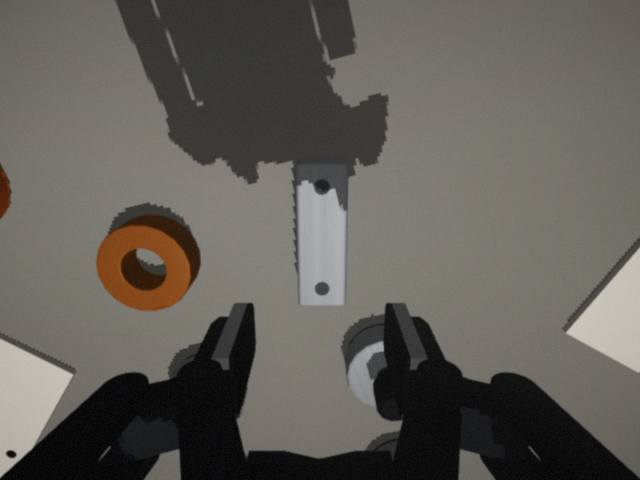

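The wrist view shows the bar at cols 300-347, rows 165-305, between the fingers. It agrees with the mean estimate to about 1 mm. Now I'll lower.

Emit:
arm_command --deltas '[0.15,-0.2,3,0,0,0,5,0.15,-0.2,6,0,0,0,5,0.15,-0.2,8.5,0,0,0,5,0.15,-0.2,10,0,0,0,5,0.15,-0.2,11.1,0,0,0,5,0.15,-0.2,11.1,0,0,0,5,0.15,-0.2,11.1,0,0,0,2,0.15,-0.2,11.1,0,0,0,2]' --newtons 50

```text
time: 2.2
eef_pos: [0.4508, 0.0532, 0.0109]
ee_rot: [0.788, 0.615, 0.0, 0.0]
force: [2.1, 1.4, -5.5]
grip_width: 0.029
```

Emit:
arm_command --deltas '[0,0,0,0,0,0,2,0,0,0,0,0,0,2,0,0,0,0,0,0,2,0,0,-1,0,0,0,2,0,0,-4,0,0,0,2,0,0,-7,0,0,0,2,0,0,-9,0,0,0,2,0,0,-9,0,0,0,2]'

```text
time: 2.87
eef_pos: [0.4531, 0.0531, 0.1037]
ee_rot: [0.788, 0.615, 0.003, 0.002]
force: [0.9, 0.6, -6.9]
grip_width: 0.0289
```

```bash
python3 mv.py 0.4559 0.3596 0.10 0.811
```

```text
t 2.87 pos [0.4531 0.0531 0.1037] psi 1.325 F [ 0.9  0.6 -6.9] grip 0.0289 q [ 0.09  0.39  2.08 -0.    0.66 -1.23]
shift cm [29.79 -7.19  0.39] rot [ 0.006 -0.004  0.514]
```

Emit:
arm_command --deltas '[29.9,-7.4,0,0,0,0.514,2,29.9,-7.4,0,0,0,0.514,2,29.9,-7.4,0,0,0,0.514,2,29.9,-7.4,0,0,0,0.514,2,29.9,-7.4,0,0,0,0.514,2,29.9,-7.4,0,0,0,0.514,2,29.9,-7.4,0,0,0,0.514,2,29.9,-7.4,0,0,0,0.514,2]'

```text
time: 3.53
eef_pos: [0.4505, 0.3628, 0.0984]
ee_rot: [0.919, 0.395, -0.001, 0.0]
force: [0.3, -0.2, -7.6]
grip_width: 0.0292
```

Emit:
arm_command --deltas '[0,0,0,0,0,0,2,0,0,0,0,0,0,2,0,0,0,0,0,0,2,0,0,0,0,0,0,2,0,0,0,0,0,0,2,0,0,0,0,0,0,2,0,0,0,0,0,0,2,0,0,0,0,0,0,2]'

```text
time: 4.2
eef_pos: [0.4519, 0.3604, 0.1001]
ee_rot: [0.919, 0.394, 0.0, -0.0]
force: [-0.2, -0.5, -6.6]
grip_width: 0.0289
```

```bash
python3 mv.py 0.4539 0.3615 0.017 0.811; python3 -c "
from rig import snapshot
import cv2;cv2.imwrite('pics/w2.png',snapshot('wrist')['frame'][:,:,::-1]);cv2.imwrite('pics/t2.png',snapshot('top')['frame'][:,:,::-1])"
```

```text
t 4.2 pos [0.4519 0.3604 0.1001] psi 0.81 F [-0.2 -0.5 -6.6] grip 0.0289 q [ 0.65  0.54  1.81  0.    0.79 -0.16]
shift cm [0.21 0.07 8.31] rot [ 0.    -0.    -0.001]
```

View pics/w2.png

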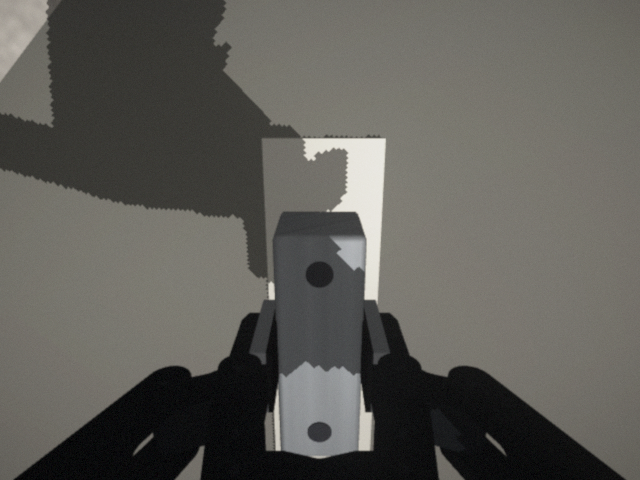

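The bar axis is at col 320 and the strip centre line at about 324, so it needs about +2.5 mm in tool x. Lowering in two stages.

Emit:
arm_command --deltas '[0.25,0.1,2,0,0,0,2,0.25,0.1,4,0,0,0,2,0.25,0.1,5.5,0,0,0,2,0.25,0.1,7,0,0,0,2,0.25,0.1,7.7,0,0,0,2,0.25,0.1,8,0,0,0,2,0.25,0.1,8,0,0,0,2,0.25,0.1,8,0,0,0,2]'

```text
time: 4.97
eef_pos: [0.4545, 0.3624, 0.0205]
ee_rot: [0.919, 0.394, 0.0, -0.0]
force: [0.3, 0.0, -7.5]
grip_width: 0.029
```

```bash
python3 mv.py 0.4539 0.3615 0.016 0.811
```

```text
t 4.97 pos [0.4545 0.3624 0.0205] psi 0.811 F [ 0.3  0.  -7.5] grip 0.029 q [ 0.65  0.67  1.82 -0.    0.65 -0.16]
shift cm [-0.11  0.02  0.45] rot [ 0.    -0.001 -0.   ]
```

Emit:
arm_command --deltas '[0,0,0.1,0,0,0,2,0,0,0.2,0,0,0,2,0,0,0.3,0,0,0,2,0,0,0.4,0,0,0,2,0,0,0.45,0,0,0,2,0,0,0.45,0,0,0,2,0,0,0.45,0,0,0,2,0,0,0.45,0,0,0,2]'

```text
time: 5.63
eef_pos: [0.4542, 0.3622, 0.0159]
ee_rot: [0.919, 0.395, 0.0, -0.0]
force: [-1.1, -1.5, 2.3]
grip_width: 0.0292
```

Contact: the force went from -7 to +2 N. Release and lift.

Emit:
arm_command --deltas '[0,0,0,0,0,0,4.8,0,0,0,0,0,0,4.8,0,0,0,0,0,0,4.8,0,0,-1,0,0,0,4.8,0,0,-4,0,0,0,4.8,0,0,-7,0,0,0,4.8,0,0,-10,0,0,0,4.8,0,0,-10,0,0,0,4.8]'

```text
time: 6.3
eef_pos: [0.4572, 0.3645, 0.1218]
ee_rot: [0.919, 0.394, 0.005, -0.001]
force: [1.0, -0.2, -0.6]
grip_width: 0.0477
```

```bash
python3 mv.py 0.6833 -0.0669 0.12 1.743; python3 -c "
from rig import snapshot
import cv2;cv2.imwrite('pics/t3.png',snapshot('top')['frame'][:,:,::-1])"
```

```text
t 6.3 pos [0.4572 0.3645 0.1218] psi 0.811 F [ 1.  -0.2 -0.6] grip 0.0477 q [ 0.65  0.51  1.8   0.    0.83 -0.16]
shift cm [-15.7  46.1   0.1] rot [ 0.006 -0.008 -0.932]
```

View pics/t3.png

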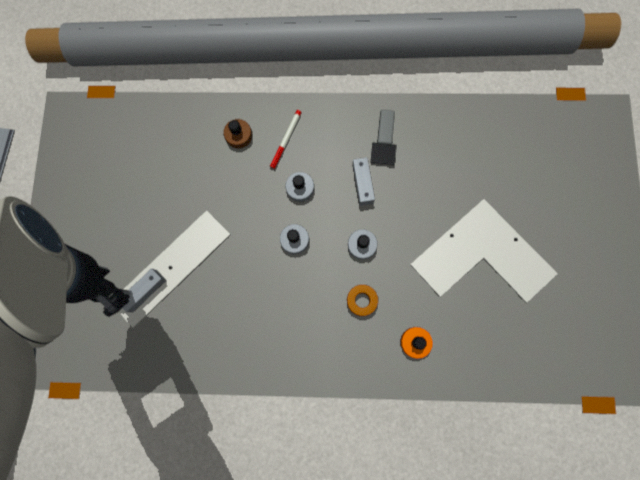

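The strip hasn't moved and the bar lies along its near half. On to the far bar.

Emit:
arm_command --deltas '[-15.7,46.1,0,0,0,-0.93,5,-15.7,46.1,0,0,0,-0.93,5,-15.7,46.1,0,0,0,-0.93,5,-15.7,46.1,0,0,0,-0.93,5,-15.7,46.1,0,0,0,-0.93,5,-15.7,46.1,0,0,0,-0.93,5,-15.7,46.1,0,0,0,-0.93,5,-15.7,46.1,0,0,0,-0.93,5]'

```text
time: 7.02
eef_pos: [0.6, 0.0827, 0.1149]
ee_rot: [0.642, 0.767, -0.0, -0.0]
force: [1.5, 2.0, 0.4]
grip_width: 0.05
```

```bash
python3 mv.py 0.6833 -0.0669 0.12 1.743
```

```text
t 7.02 pos [0.6    0.0827 0.1149] psi 1.747 F [1.5 2.  0.4] grip 0.05 q [ 0.12  0.55  1.74  0.    0.85 -1.63]
shift cm [-16.19   5.57  -0.52] rot [-0.001 -0.     0.004]
```

Emit:
arm_command --deltas '[-16.2,5.6,0,0,0,0,5,-16.2,5.6,0,0,0,0,5,-16.2,5.6,0,0,0,0,5,-16.2,5.6,0,0,0,0,5,-16.2,5.6,0,0,0,0,5,-16.2,5.6,0,0,0,0,5,-16.2,5.6,0,0,0,0,5,-16.2,5.6,0,0,0,0,5]'

```text
time: 7.68
eef_pos: [0.6814, -0.0644, 0.1148]
ee_rot: [0.644, 0.765, -0.0, -0.001]
force: [-0.3, 0.3, -0.5]
grip_width: 0.0503
```

```bash
python3 mv.py 0.6833 -0.0669 0.01 1.743; python3 -c "
from rig import snapshot
import cv2;cv2.imwrite('pics/w4.png',snapshot('wrist')['frame'][:,:,::-1])"
```

```text
t 7.68 pos [ 0.6814 -0.0644  0.1148] psi 1.742 F [-0.3  0.3 -0.5] grip 0.0503 q [-0.11  0.64  1.55  0.    0.95 -1.85]
shift cm [-0.29  0.16 10.48] rot [-0.002 -0.001 -0.001]
```

View pics/w4.png

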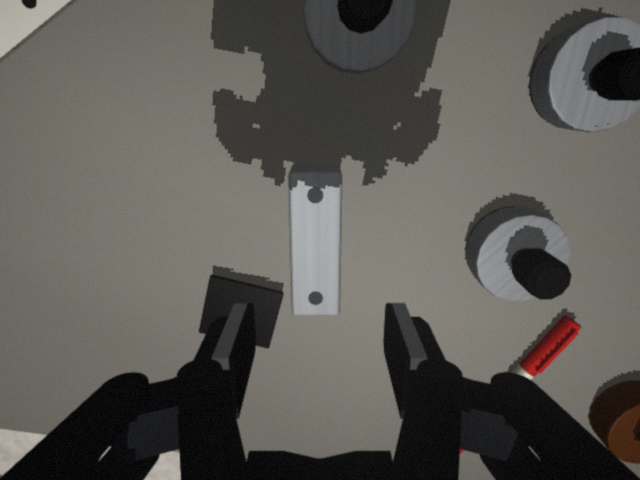

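The bar is at cols 290-341, rows 170-315, about 2-3 mm to the left. The scraper blade at (245,305) is about 30 mm along tool y from the finger line, so it is clear. Descend and grip.

Emit:
arm_command --deltas '[-0.25,0.1,3,0,0,0,5,-0.25,0.1,6,0,0,0,5,-0.25,0.1,8.5,0,0,0,5,-0.25,0.1,10,0,0,0,5,-0.25,0.1,10.5,0,0,0,5,-0.25,0.1,10.5,0,0,0,5,-0.25,0.1,10.5,0,0,0,2,-0.25,0.1,10.5,0,0,0,2]'

```text
time: 8.4
eef_pos: [0.6854, -0.0677, 0.0125]
ee_rot: [0.644, 0.765, 0.001, 0.001]
force: [1.9, -1.1, -4.2]
grip_width: 0.029
```

Emit:
arm_command --deltas '[0,0,0,0,0,0,2,0,0,0,0,0,0,2,0,0,0,0,0,0,2,0,0,-1,0,0,0,2,0,0,-4,0,0,0,2,0,0,-7,0,0,0,2,0,0,-9.5,0,0,0,2,0,0,-9.5,0,0,0,2]'

```text
time: 9.07
eef_pos: [0.6872, -0.0687, 0.1112]
ee_rot: [0.644, 0.765, 0.002, 0.004]
force: [2.3, 0.8, -5.4]
grip_width: 0.029
```

```bash
python3 mv.py 0.5517 0.2688 0.11 0.811
```

```text
t 9.07 pos [ 0.6872 -0.0687  0.1112] psi 1.741 F [ 2.3  0.8 -5.4] grip 0.029 q [-0.12  0.65  1.55 -0.    0.93 -1.86]
shift cm [35.55 -7.64 -0.04] rot [ 0.009 -0.001  0.93 ]
```

Emit:
arm_command --deltas '[35.4,-7.5,0,0,0,0.93,2,35.4,-7.5,0,0,0,0.93,2,35.4,-7.5,0,0,0,0.93,2,35.4,-7.5,0,0,0,0.93,2,35.4,-7.5,0,0,0,0.93,2,35.4,-7.5,0,0,0,0.93,2,35.4,-7.5,0,0,0,0.93,2,35.4,-7.5,0,0,0,0.93,2]'

```text
time: 9.73
eef_pos: [0.5614, 0.236, 0.1039]
ee_rot: [0.92, 0.391, -0.001, 0.0]
force: [0.7, 0.3, -6.4]
grip_width: 0.0289
```

```bash
python3 mv.py 0.5532 0.2674 0.10 0.811
```

```text
t 9.73 pos [0.5614 0.236  0.1039] psi 0.805 F [ 0.7  0.3 -6.4] grip 0.0289 q [ 0.38  0.57  1.74 -0.    0.84 -0.43]
shift cm [ 1.69 -2.76  0.39] rot [-0.001  0.002 -0.006]
```

Emit:
arm_command --deltas '[1.7,-2.7,0,0,0,0,2,1.7,-2.7,0,0,0,0,2,1.7,-2.7,0,0,0,0,2,1.7,-2.7,0,0,0,0,2,1.7,-2.7,0,0,0,0,2,1.7,-2.7,0,0,0,0,2,1.7,-2.7,0,0,0,0,2,1.7,-2.7,0,0,0,0,2]'

```text
time: 10.4
eef_pos: [0.5558, 0.2653, 0.1054]
ee_rot: [0.919, 0.394, -0.0, 0.0]
force: [-0.5, 0.1, -6.7]
grip_width: 0.0293
```

```bash
python3 mv.py 0.5532 0.2674 0.018 0.811; python3 -c "
from rig import snapshot
import cv2;cv2.imwrite('pics/w5.png',snapshot('wrist')['frame'][:,:,::-1])"
```

```text
t 10.4 pos [0.5558 0.2653 0.1054] psi 0.81 F [-0.5  0.1 -6.7] grip 0.0293 q [ 0.43  0.57  1.73 -0.    0.85 -0.38]
shift cm [-0.03 -0.33  8.74] rot [-0.     0.    -0.001]
```

View pics/w5.png

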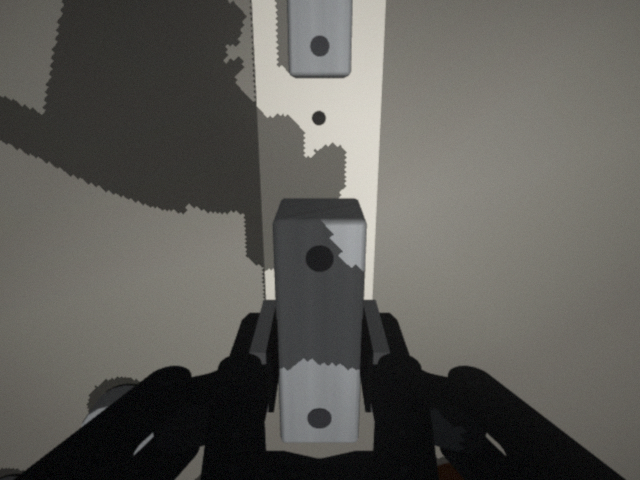

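The strip's centre line and the first bar are both at col 320, as is the held bar, so it needs no cross shift. Lowering.

Emit:
arm_command --deltas '[0,-0.3,2,0,0,0,2,0,-0.3,4,0,0,0,2,0,-0.3,6,0,0,0,2,0,-0.3,7.3,0,0,0,2,0,-0.3,8,0,0,0,2,0,-0.3,8.2,0,0,0,2,0,-0.3,8.2,0,0,0,2,0,-0.3,8.2,0,0,0,2]'

```text
time: 11.12
eef_pos: [0.5541, 0.2686, 0.0243]
ee_rot: [0.919, 0.394, 0.001, -0.0]
force: [0.5, 0.7, -6.9]
grip_width: 0.0289
```

Emit:
arm_command --deltas '[0,0,0.1,0,0,0,2,0,0,0.2,0,0,0,2,0,0,0.3,0,0,0,2,0,0,0.4,0,0,0,2,0,0,0.5,0,0,0,2,0,0,0.5,0,0,0,2,0,0,0.5,0,0,0,2,0,0,0.5,0,0,0,2]'

```text
time: 11.78
eef_pos: [0.5533, 0.2683, 0.0185]
ee_rot: [0.919, 0.394, 0.0, 0.0]
force: [-0.0, 0.3, -7.7]
grip_width: 0.0287
```

Emit:
arm_command --deltas '[0,0,0.05,0,0,0,2,0,0,0.1,0,0,0,2,0,0,0.15,0,0,0,2,0,0,0.2,0,0,0,2,0,0,0.2,0,0,0,2,0,0,0.2,0,0,0,2,0,0,0.2,0,0,0,2,0,0,0.2,0,0,0,2]'

```text
time: 12.45
eef_pos: [0.5534, 0.2684, 0.0174]
ee_rot: [0.919, 0.395, 0.0, 0.0]
force: [-3.9, -1.6, 6.0]
grip_width: 0.0289
```

Emit:
arm_command --deltas '[0,0,0,0,0,0,4.8,0,0,0,0,0,0,4.8,0,0,0,0,0,0,4.8,0,0,-1,0,0,0,4.8,0,0,-4,0,0,0,4.8,0,0,-8,0,0,0,4.8,0,0,-11,0,0,0,4.8,0,0,-11,0,0,0,4.8]'

```text
time: 13.12
eef_pos: [0.5573, 0.2702, 0.1337]
ee_rot: [0.919, 0.394, 0.006, -0.0]
force: [1.8, 0.4, 0.6]
grip_width: 0.0482
```

```bash
python3 mv.py 0.5645 0.068 0.13 1.255; python3 -c "
from rig import snapshot
import cv2;cv2.imwrite('pics/t6.png',snapshot('top')['frame'][:,:,::-1])"
```

```text
t 13.12 pos [0.5573 0.2702 0.1337] psi 0.811 F [1.8 0.4 0.6] grip 0.0482 q [ 0.43  0.53  1.71 -0.    0.89 -0.38]
shift cm [-14.17  14.44   0.28] rot [ 0.006 -0.009 -0.444]
```

View pics/t6.png

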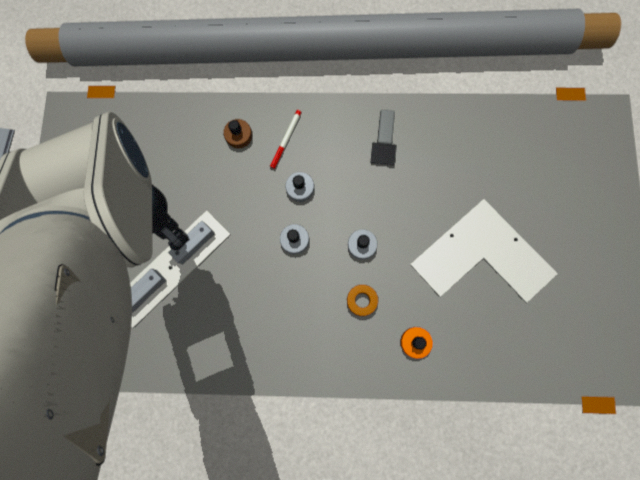

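Both bars lie along the strip. Now the first round, R2 at (0.5645, 0.068).

Emit:
arm_command --deltas '[-14.2,14.4,0.3,0,0,-0.444,5,-14.2,14.4,0.3,0,0,-0.444,5,-14.2,14.4,0.3,0,0,-0.444,5,-14.2,14.4,0.3,0,0,-0.444,5,-14.2,14.4,0.3,0,0,-0.444,5,-14.2,14.4,0.3,0,0,-0.444,5,-14.2,14.4,0.3,0,0,-0.444,5,-14.2,14.4,0.3,0,0,-0.444,5]'

```text
time: 13.83
eef_pos: [0.5596, 0.0661, 0.123]
ee_rot: [0.81, 0.587, -0.0, -0.0]
force: [0.3, 0.9, 0.4]
grip_width: 0.0502
```

```bash
python3 mv.py 0.5645 0.068 0.13 1.255; python3 -c "
from rig import snapshot
import cv2;cv2.imwrite('pics/w7.png',snapshot('wrist')['frame'][:,:,::-1])"
```

```text
t 13.83 pos [0.5596 0.0661 0.123 ] psi 1.254 F [0.3 0.9 0.4] grip 0.0502 q [ 0.1   0.48  1.84  0.    0.82 -1.16]
shift cm [ 0.33  0.4  -0.7 ] rot [-0.001  0.    -0.001]
```

View pics/w7.png

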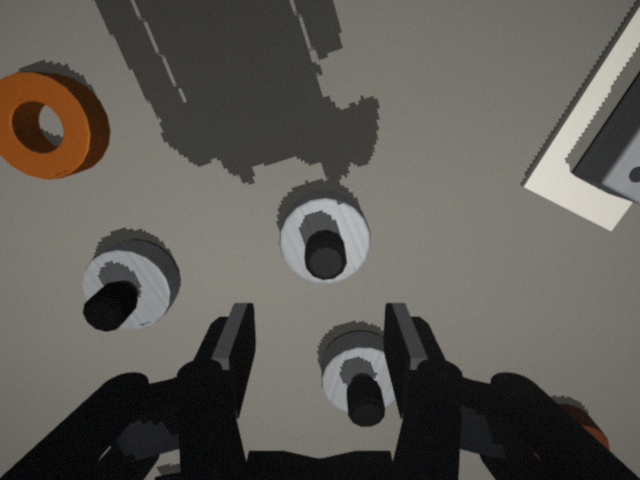

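R2's disc is centred at (325,238), about +3.5 mm in tool x and +3 mm in y, which agrees with the estimate. Grip the knob.

Emit:
arm_command --deltas '[0.35,0.3,0,0,0,0,5,0.35,0.3,2.5,0,0,0,5,0.35,0.3,5,0,0,0,5,0.35,0.3,7.5,0,0,0,5,0.35,0.3,9,0,0,0,5,0.35,0.3,9,0,0,0,5,0.35,0.3,9,0,0,0,5,0.35,0.3,9,0,0,0,1]'

```text
time: 14.55
eef_pos: [0.5646, 0.0696, 0.0342]
ee_rot: [0.809, 0.588, 0.001, 0.0]
force: [0.5, 0.2, -0.1]
grip_width: 0.0393
```

Emit:
arm_command --deltas '[0,0,0,0,0,0,1,0,0,0,0,0,0,1,0,0,0,0,0,0,1,0,0,0,0,0,0,1,0,0,-1,0,0,0,1,0,0,-4,0,0,0,1,0,0,-8,0,0,0,1,0,0,-8,0,0,0,1]'

```text
time: 15.22
eef_pos: [0.5675, 0.0688, 0.1198]
ee_rot: [0.81, 0.587, 0.004, 0.002]
force: [2.6, 1.0, -3.3]
grip_width: 0.0223
```

```bash
python3 mv.py 0.5082 -0.3826 0.11 1.0; python3 -c "
from rig import snapshot
import cv2;cv2.imwrite('pics/w8.png',snapshot('wrist')['frame'][:,:,::-1])"
```

```text
t 15.22 pos [0.5675 0.0688 0.1198] psi 1.255 F [ 2.6  1.  -3.3] grip 0.0223 q [ 0.1   0.49  1.83 -0.    0.81 -1.15]
shift cm [-44.75   8.38   0.89] rot [ 0.008 -0.005  0.255]
```

View pics/w8.png

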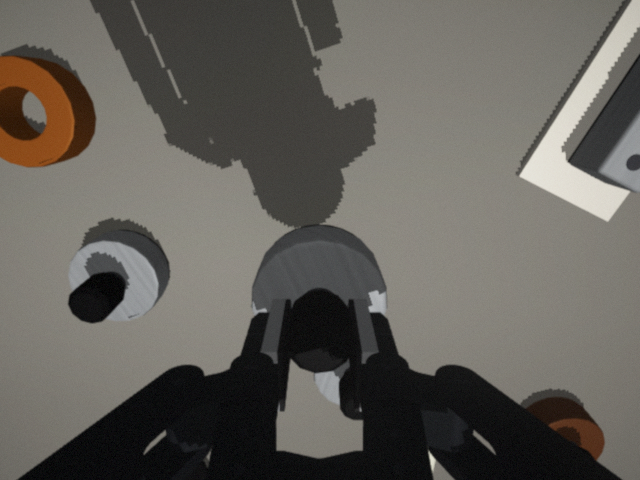

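R2 is held by the knob, upright. Carrying it to the right arm end.

Emit:
arm_command --deltas '[-44.8,8.4,-1,0,0,0.25,1,-44.8,8.4,-1,0,0,0.25,1,-44.8,8.4,-1,0,0,0.25,1,-44.8,8.4,-1,0,0,0.25,1,-44.8,8.4,-1,0,0,0.25,1,-44.8,8.4,-1,0,0,0.25,1,-44.8,8.4,-1,0,0,0.25,1,-44.8,8.4,-1,0,0,0.25,1]'

```text
time: 15.93
eef_pos: [0.5185, -0.2633, 0.1194]
ee_rot: [0.876, 0.482, -0.001, -0.001]
force: [0.6, 0.6, -5.9]
grip_width: 0.0224
```

```bash
python3 mv.py 0.5082 -0.3826 0.11 1.0
```

```text
t 15.93 pos [ 0.5185 -0.2633  0.1194] psi 1.005 F [ 0.6  0.6 -5.9] grip 0.0224 q [-0.49  0.51  1.8  -0.    0.84 -1.5 ]
shift cm [-10.62   5.54   0.93] rot [-0.003  0.     0.005]
```

Emit:
arm_command --deltas '[-10.6,5.5,0,0,0,0,1,-10.6,5.5,1,0,0,0,1,-10.6,5.5,1,0,0,0,1,-10.6,5.5,1,0,0,0,1,-10.6,5.5,1,0,0,0,1,-10.6,5.5,1,0,0,0,1,-10.6,5.5,1,0,0,0,1,-10.6,5.5,1,0,0,0,1]'

```text
time: 16.6
eef_pos: [0.51, -0.3793, 0.1104]
ee_rot: [0.876, 0.482, -0.0, -0.001]
force: [-0.1, 0.9, -4.6]
grip_width: 0.0221
```

```bash
python3 mv.py 0.5082 -0.3826 0.039 1.0; python3 -c "
from rig import snapshot
import cv2;cv2.imwrite('pics/w9.png',snapshot('wrist')['frame'][:,:,::-1])"
```

```text
t 16.6 pos [ 0.51   -0.3793  0.1104] psi 1.006 F [-0.1  0.9 -4.6] grip 0.0221 q [-0.66  0.59  1.68  0.    0.88 -1.66]
shift cm [-0.37  0.03  7.14] rot [-0.001 -0.     0.006]
```

View pics/w9.png

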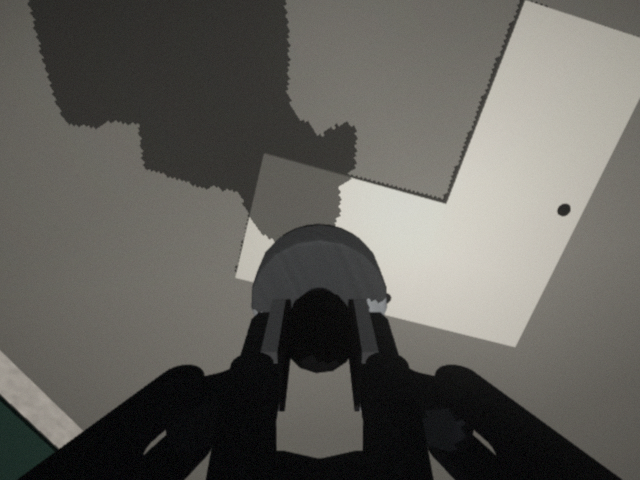

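The wrist view shows the arm end corners at (265,154) and (236,277), the inner corner at (446,202) and the outer corner at (516,346). I'll check the spot from these.

```bash
cat > wr.py <<'E'
import sys,json,numpy as np
from rig import get_obs,snapshot
def cast(px,z):
    o=get_obs(); s=snapshot("wrist"); M=s["mount"];K=s["intrinsics"]; D=o["eef_pos"][2]-z
    d=(M[:3,:3]@np.linalg.inv(K)@np.c_[px,np.ones(len(px))].T).T; c=M[:3,3]
    return c+d*((D-c[2])/d[:,2])[:,None]
E
python3 - <<'E'
from wr import *
p=cast(np.array([[265,154],[236,277],[446,202],[516,346]],float),.005)
print((p*100).round(2)); n=np.linalg.norm
print("width",n(p[0]-p[1]),"outer len",n(p[3]-p[1]),"inner",n(p[2]-p[0]))
u=(p[3]-p[1])/n(p[3]-p[1]); v=(p[0]-p[1])/n(p[0]-p[1])
print("end spot",((p[1]+.042*u+.042*v)*100).round(2),"corner spot",((p[3]-.042*u+.042*v)*100).round(2))
E
```

```text
[[-3.27 -4.95 10.56]
 [-5.53  3.07 10.56]
 [ 7.81 -2.01 10.56]
 [13.76  8.38 10.56]]
width 0.08334546284331858 outer len 0.20005164159156544 inner 0.11466262397856286
end spot [-0.34  0.14 10.56] corner spot [10.85  3.22 10.56]
```

Sizes come out at 83 and 200 mm, and the spot at (-0.34, 0.14) cm, which agrees. Lower gently.

Emit:
arm_command --deltas '[-0.35,0.1,1,0,0,0,1,-0.35,0.1,3,0,0,0,1,-0.35,0.1,5,0,0,0,1,-0.35,0.1,6,0,0,0,1,-0.35,0.1,6.4,0,0,0,1,-0.35,0.1,6.4,0,0,0,1,-0.35,0.1,6.4,0,0,0,1,-0.35,0.1,6.4,0,0,0,1]'

```text
time: 17.37
eef_pos: [0.5098, -0.3848, 0.0478]
ee_rot: [0.876, 0.482, 0.0, 0.001]
force: [0.4, 0.3, -5.7]
grip_width: 0.0221
```

Emit:
arm_command --deltas '[0,0,0.1,0,0,0,1,0,0,0.2,0,0,0,1,0,0,0.3,0,0,0,1,0,0,0.4,0,0,0,1,0,0,0.5,0,0,0,1,0,0,0.5,0,0,0,1,0,0,0.5,0,0,0,1,0,0,0.5,0,0,0,1]'

```text
time: 18.03
eef_pos: [0.5091, -0.3843, 0.0417]
ee_rot: [0.876, 0.482, -0.0, -0.0]
force: [-0.2, 0.1, -5.0]
grip_width: 0.0223
```

Emit:
arm_command --deltas '[0,0,0.05,0,0,0,1,0,0,0.1,0,0,0,1,0,0,0.15,0,0,0,1,0,0,0.2,0,0,0,1,0,0,0.25,0,0,0,1,0,0,0.25,0,0,0,1,0,0,0.25,0,0,0,1,0,0,0.25,0,0,0,1]'

```text
time: 18.7
eef_pos: [0.509, -0.3844, 0.0399]
ee_rot: [0.876, 0.482, -0.0, 0.0]
force: [-4.9, 2.3, 5.6]
grip_width: 0.0221
```

Emit:
arm_command --deltas '[0,0,0,0,0,0,4.5,0,0,0,0,0,0,4.5,0,0,0,0,0,0,4.5,0,0,-1,0,0,0,4.5,0,0,-4,0,0,0,4.5,0,0,-7,0,0,0,4.5,0,0,-9,0,0,0,4.5,0,0,-9,0,0,0,4.5]'

```text
time: 19.37
eef_pos: [0.5118, -0.3863, 0.1349]
ee_rot: [0.876, 0.482, 0.002, 0.004]
force: [0.5, -1.3, 0.4]
grip_width: 0.0454
```

```bash
python3 mv.py 0.556 -0.0655 0.125 1.255; python3 -c "
from rig import snapshot
import cv2;cv2.imwrite('pics/w10.png',snapshot('wrist')['frame'][:,:,::-1])"
```

```text
t 19.37 pos [ 0.5118 -0.3863  0.1349] psi 1.005 F [ 0.5 -1.3  0.4] grip 0.0454 q [-0.67  0.56  1.66  0.    0.91 -1.67]
shift cm [ 29.45 -13.47   0.85] rot [ 0.009  0.002 -0.25 ]
```

View pics/w10.png

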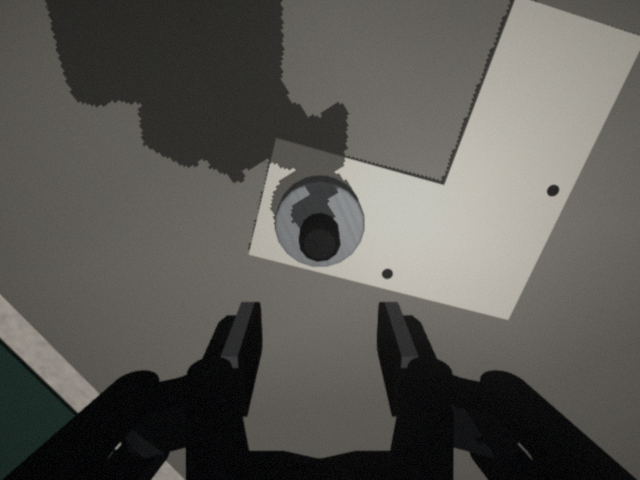

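The round stands centred on the arm end, disc at (320,222). Next is R1.

Emit:
arm_command --deltas '[29.5,-13.5,0,0,0,-0.25,5,29.5,-13.5,0.8,0,0,-0.25,5,29.5,-13.5,0.8,0,0,-0.25,5,29.5,-13.5,0.8,0,0,-0.25,5,29.5,-13.5,0.8,0,0,-0.25,5,29.5,-13.5,0.8,0,0,-0.25,5,29.5,-13.5,0.8,0,0,-0.25,5,29.5,-13.5,0.8,0,0,-0.25,5]'

```text
time: 20.08
eef_pos: [0.5525, -0.06, 0.1205]
ee_rot: [0.809, 0.587, -0.0, -0.001]
force: [0.2, -0.5, -1.3]
grip_width: 0.0499
```

Emit:
arm_command --deltas '[0,0,0,0,0,0,5,0,0,0,0,0,0,5,0,0,0,0,0,0,5,0,0,0,0,0,0,5,0,0,0,0,0,0,5,0,0,0,0,0,0,5,0,0,0,0,0,0,5,0,0,0,0,0,0,5]'

```text
time: 20.75
eef_pos: [0.5532, -0.0636, 0.1213]
ee_rot: [0.81, 0.587, 0.0, 0.0]
force: [0.5, 0.1, -0.0]
grip_width: 0.0498
```

```bash
python3 mv.py 0.556 -0.0655 0.033 1.255; python3 -c "
from rig import snapshot
import cv2;cv2.imwrite('pics/w11.png',snapshot('wrist')['frame'][:,:,::-1])"
```

```text
t 20.75 pos [ 0.5532 -0.0636  0.1213] psi 1.254 F [ 0.5  0.1 -0. ] grip 0.0498 q [-0.14  0.48  1.85 -0.    0.81 -1.39]
shift cm [-0.09  0.33  8.83] rot [ 0.     0.    -0.001]
```

View pics/w11.png

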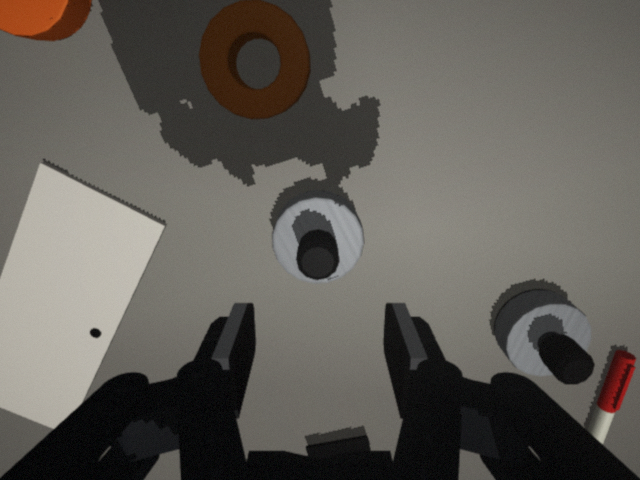

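R1 is at (318,238). Offset is -1 mm in x and +2.5 mm in y. Grip it.

Emit:
arm_command --deltas '[-0.1,0.25,0,0,0,0,5,-0.1,0.25,2.5,0,0,0,5,-0.1,0.25,5,0,0,0,5,-0.1,0.25,7.5,0,0,0,5,-0.1,0.25,8.8,0,0,0,5,-0.1,0.25,8.8,0,0,0,5,-0.1,0.25,8.8,0,0,0,1,-0.1,0.25,8.8,0,0,0,1]'

```text
time: 21.47
eef_pos: [0.5562, -0.0647, 0.0342]
ee_rot: [0.809, 0.587, 0.001, 0.001]
force: [0.3, 0.8, 0.5]
grip_width: 0.0267
```

Emit:
arm_command --deltas '[0,0,0,0,0,0,1,0,0,0,0,0,0,1,0,0,0,0,0,0,1,0,0,0,0,0,0,1,0,0,-1,0,0,0,1,0,0,-4,0,0,0,1,0,0,-8,0,0,0,1,0,0,-9,0,0,0,1]'

```text
time: 22.13
eef_pos: [0.5573, -0.0648, 0.1279]
ee_rot: [0.809, 0.587, 0.002, 0.002]
force: [2.9, 0.2, -6.3]
grip_width: 0.0225
```

```bash
python3 mv.py 0.5938 -0.305 0.125 1.0
```

```text
t 22.13 pos [ 0.5573 -0.0648  0.1279] psi 1.255 F [ 2.9  0.2 -6.3] grip 0.0225 q [-0.14  0.47  1.84  0.    0.82 -1.39]
shift cm [-21.7   10.92   0.32] rot [ 0.005 -0.002  0.255]
```

Emit:
arm_command --deltas '[-21.7,10.9,0,0,0,0.255,1,-21.7,10.9,0,0,0,0.255,1,-21.7,10.9,0,0,0,0.255,1,-21.7,10.9,0,0,0,0.255,1,-21.7,10.9,0,0,0,0.255,1,-21.7,10.9,0,0,0,0.255,1,-21.7,10.9,0,0,0,0.255,1,-21.7,10.9,0,0,0,0.255,1]'

```text
time: 22.8
eef_pos: [0.5906, -0.3066, 0.1222]
ee_rot: [0.878, 0.478, -0.0, -0.001]
force: [-0.1, 1.0, -6.4]
grip_width: 0.0222
```

Emit:
arm_command --deltas '[0,0,1,0,0,0,1,0,0,1,0,0,0,1,0,0,1,0,0,0,1,0,0,1,0,0,0,1,0,0,1,0,0,0,1,0,0,1,0,0,0,1,0,0,1,0,0,0,1,0,0,1,0,0,0,1]'

```text
time: 23.47
eef_pos: [0.5917, -0.3046, 0.1135]
ee_rot: [0.878, 0.48, 0.0, 0.0]
force: [0.2, -0.5, -5.7]
grip_width: 0.022
```

```bash
python3 mv.py 0.5938 -0.305 0.04 1.0; python3 -c "
from rig import snapshot
import cv2;cv2.imwrite('pics/w12.png',snapshot('wrist')['frame'][:,:,::-1])"
```

```text
t 23.47 pos [ 0.5917 -0.3046  0.1135] psi 1.0 F [ 0.2 -0.5 -5.7] grip 0.022 q [-0.49  0.62  1.6  -0.    0.92 -1.49]
shift cm [0.08 0.19 7.35] rot [ 0. -0.  0.]
```

View pics/w12.png

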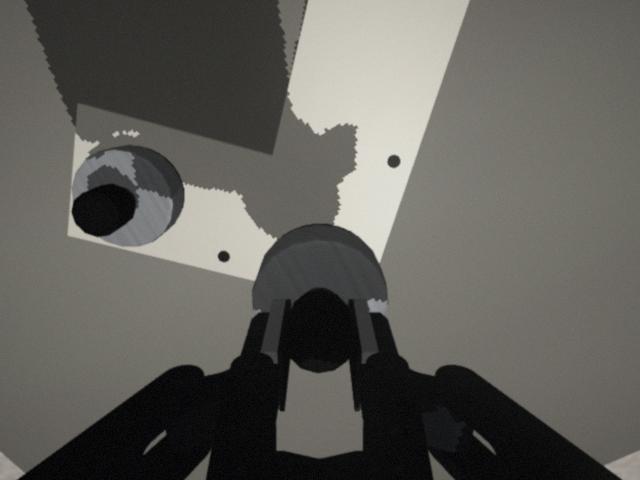

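```bash
python3 - <<'E'
from wr import *
p=cast(np.array([[68,236],[252,281],[469,0],[382,258],[273,154]],float),.005)[:,:2]
u=(p[1]-p[0])/np.linalg.norm(p[1]-p[0]); v=(p[2]-p[3])/np.linalg.norm(p[2]-p[3]); print("dot",u@v)
t=np.linalg.solve(np.c_[u,-v],p[3]-p[0]); C=p[0]+t[0]*u
print("len",t[0],"corner",C,"corner-inner",np.linalg.norm(C-p[4]),"(118.8)", "spot cm",((C-.042*u+.042*v)*100).round(2))
E
```

```text
dot -0.008871586680427257
len 0.20017080399946538 corner [0.03093986 0.05583134] corner-inner 0.12049919629023208 (118.8) spot cm [0.11 0.42]
```

The corner spot is at (0.11, 0.42) cm in the wrist view and (0.08, 0.19) from the top-view estimate. I'll use (0.1, 0.3).

Emit:
arm_command --deltas '[0.1,0.3,1,0,0,0,1,0.1,0.3,3,0,0,0,1,0.1,0.3,5,0,0,0,1,0.1,0.3,6.2,0,0,0,1,0.1,0.3,6.7,0,0,0,1,0.1,0.3,6.7,0,0,0,1,0.1,0.3,6.7,0,0,0,1,0.1,0.3,6.7,0,0,0,1]'

```text
time: 24.23
eef_pos: [0.5955, -0.306, 0.0473]
ee_rot: [0.878, 0.479, 0.001, 0.001]
force: [-0.1, -0.8, -6.5]
grip_width: 0.0219
```

Emit:
arm_command --deltas '[0,0,0.1,0,0,0,1,0,0,0.2,0,0,0,1,0,0,0.3,0,0,0,1,0,0,0.4,0,0,0,1,0,0,0.4,0,0,0,1,0,0,0.5,0,0,0,1,0,0,0.5,0,0,0,1,0,0,0.5,0,0,0,1]'

```text
time: 24.9
eef_pos: [0.5946, -0.3055, 0.0412]
ee_rot: [0.878, 0.479, -0.0, -0.0]
force: [-0.1, -0.1, -5.8]
grip_width: 0.022
```

Emit:
arm_command --deltas '[0,0,0.05,0,0,0,1,0,0,0.1,0,0,0,1,0,0,0.15,0,0,0,1,0,0,0.15,0,0,0,1,0,0,0.15,0,0,0,1,0,0,0.15,0,0,0,1,0,0,0.15,0,0,0,1,0,0,0.15,0,0,0,1]'

```text
time: 25.57
eef_pos: [0.5946, -0.3055, 0.0399]
ee_rot: [0.878, 0.479, 0.0, 0.0]
force: [-0.8, 0.4, -2.2]
grip_width: 0.0219
```

Emit:
arm_command --deltas '[0,0,0.05,0,0,0,1,0,0,0.05,0,0,0,1,0,0,0.05,0,0,0,4.5,0,0,0.05,0,0,0,4.5,0,0,0.05,0,0,0,4.5,0,0,-1,0,0,0,4.5,0,0,-4,0,0,0,4.5,0,0,-8,0,0,0,4.5]'

```text
time: 26.23
eef_pos: [0.5927, -0.3045, 0.1181]
ee_rot: [0.878, 0.479, -0.002, -0.002]
force: [0.6, -0.2, -0.6]
grip_width: 0.0452
```

```bash
python3 mv.py 0.6723 0.061 0.125 1.255; python3 -c "
from rig import snapshot
import cv2;cv2.imwrite('pics/w13.png',snapshot('wrist')['frame'][:,:,::-1])"
```

```text
t 26.23 pos [ 0.5927 -0.3045  0.1181] psi 1.0 F [ 0.6 -0.2 -0.6] grip 0.0452 q [-0.49  0.62  1.6  -0.    0.93 -1.49]
shift cm [ 35.06 -13.06  -0.63] rot [-0.006 -0.    -0.255]
```

View pics/w13.png

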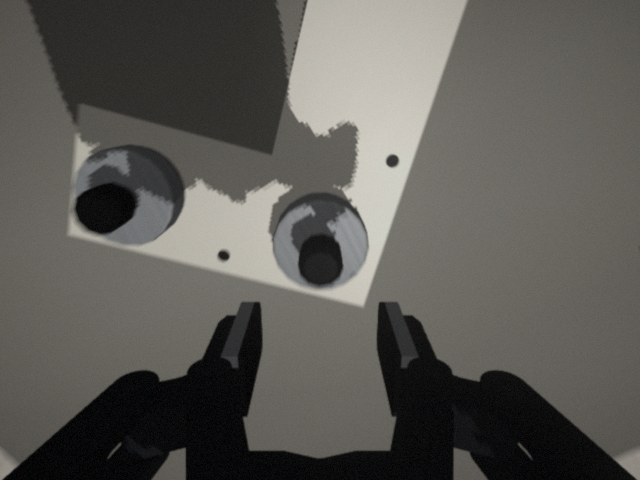

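The corner round is placed at (320,242), inside both edges. Last is R3.

Emit:
arm_command --deltas '[35,-13,-1,0,0,-0.255,5,35,-13,-1,0,0,-0.255,5,35,-13,-1,0,0,-0.255,5,35,-13,-1,0,0,-0.255,5,35,-13,-1,0,0,-0.255,5,35,-13,-1,0,0,-0.255,5,35,-13,-1,0,0,-0.255,5,35,-13,-1,0,0,-0.255,5]'

```text
time: 26.95
eef_pos: [0.6665, 0.022, 0.1299]
ee_rot: [0.81, 0.587, 0.001, 0.001]
force: [0.3, -0.8, 0.5]
grip_width: 0.0497
```

```bash
python3 mv.py 0.6723 0.061 0.12 1.255
```

```text
t 26.95 pos [0.6665 0.022  0.1299] psi 1.255 F [ 0.3 -0.8  0.5] grip 0.0497 q [ 0.02  0.6   1.59 -0.    0.94 -1.24]
shift cm [ 3.88 -0.66  0.99] rot [ 0.002 -0.001 -0.   ]
```

Emit:
arm_command --deltas '[3.5,-0.7,1,0,0,0,5,3.5,-0.7,1,0,0,0,5,3.5,-0.7,1,0,0,0,5,3.5,-0.7,1,0,0,0,5,3.5,-0.7,1,0,0,0,5,3.5,-0.7,1,0,0,0,5,3.5,-0.7,1,0,0,0,5,3.5,-0.7,1,0,0,0,5]'

```text
time: 27.62
eef_pos: [0.6701, 0.0543, 0.1189]
ee_rot: [0.81, 0.586, 0.0, 0.0]
force: [0.4, 0.3, 0.2]
grip_width: 0.0499
```

```bash
python3 mv.py 0.6723 0.061 0.033 1.255; python3 -c "
from rig import snapshot
import cv2;cv2.imwrite('pics/w14.png',snapshot('wrist')['frame'][:,:,::-1])"
```

```text
t 27.62 pos [0.6701 0.0543 0.1189] psi 1.253 F [0.4 0.3 0.2] grip 0.0499 q [ 0.06  0.62  1.58  0.    0.93 -1.19]
shift cm [0.7  0.   8.59] rot [ 0.    -0.    -0.002]
```

View pics/w14.png

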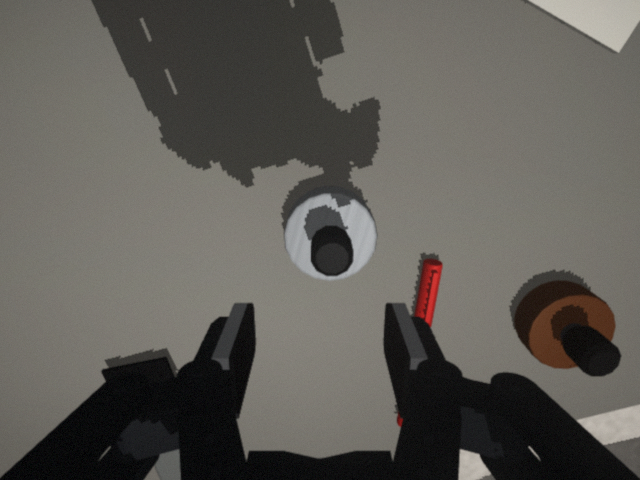

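R3's disc is at (331,236), so +7 mm in tool x. The marker at (430,265) is only 13 mm high and stays below the fingertips. Grip it.

Emit:
arm_command --deltas '[0.7,0.05,0,0,0,0,5,0.7,0.05,2.5,0,0,0,5,0.7,0.05,5,0,0,0,5,0.7,0.05,7.3,0,0,0,5,0.7,0.05,8.5,0,0,0,5,0.7,0.05,8.5,0,0,0,5,0.7,0.05,8.5,0,0,0,1,0.7,0.05,8.5,0,0,0,1]'

```text
time: 28.33
eef_pos: [0.6737, 0.0621, 0.0349]
ee_rot: [0.809, 0.587, 0.001, 0.001]
force: [-0.7, -4.2, 4.2]
grip_width: 0.0267
```

Emit:
arm_command --deltas '[0,0,0,0,0,0,1,0,0,0,0,0,0,1,0,0,0,0,0,0,1,0,0,0,0,0,0,1,0,0,-1,0,0,0,1,0,0,-4,0,0,0,1,0,0,-8,0,0,0,1,0,0,-10,0,0,0,1]'

```text
time: 29.0
eef_pos: [0.6732, 0.062, 0.1371]
ee_rot: [0.81, 0.587, 0.001, 0.0]
force: [1.9, 0.6, -4.7]
grip_width: 0.0224
```

```bash
python3 mv.py 0.5162 -0.2195 0.13 1.255
```

```text
t 29.0 pos [0.6732 0.062  0.1371] psi 1.255 F [ 1.9  0.6 -4.7] grip 0.0224 q [ 0.07  0.6   1.57  0.    0.97 -1.18]
shift cm [-31.64  -6.18   0.67] rot [ 0.002 -0.001 -0.   ]
```

Emit:
arm_command --deltas '[-31.6,-6.2,0,0,0,0,1,-31.6,-6.2,0,0,0,0,1,-31.6,-6.2,0,0,0,0,1,-31.6,-6.2,0,0,0,0,1,-31.6,-6.2,0,0,0,0,1,-31.6,-6.2,0,0,0,0,1,-31.6,-6.2,0,0,0,0,1,-31.6,-6.2,0,0,0,0,1]'

```text
time: 29.67
eef_pos: [0.5127, -0.2211, 0.1336]
ee_rot: [0.81, 0.587, -0.001, -0.001]
force: [0.5, -0.9, -4.6]
grip_width: 0.0222
```

Emit:
arm_command --deltas '[0,0,1.5,0,0,0,1,0,0,1.5,0,0,0,1,0,0,1.5,0,0,0,1,0,0,1.5,0,0,0,1,0,0,1.5,0,0,0,1,0,0,1.5,0,0,0,1,0,0,1.5,0,0,0,1,0,0,1.5,0,0,0,1]'

```text
time: 30.33
eef_pos: [0.5159, -0.2187, 0.1189]
ee_rot: [0.809, 0.588, 0.0, 0.0]
force: [-0.0, -0.2, -4.4]
grip_width: 0.022
```

```bash
python3 mv.py 0.5162 -0.2195 0.04 1.255; python3 -c "
from rig import snapshot
import cv2;cv2.imwrite('pics/w15.png',snapshot('wrist')['frame'][:,:,::-1])"
```

```text
t 30.33 pos [ 0.5159 -0.2187  0.1189] psi 1.256 F [-0.  -0.2 -4.4] grip 0.022 q [-0.42  0.49  1.85 -0.    0.81 -1.68]
shift cm [-0.07  0.05  7.89] rot [0.    0.    0.001]
```

View pics/w15.png

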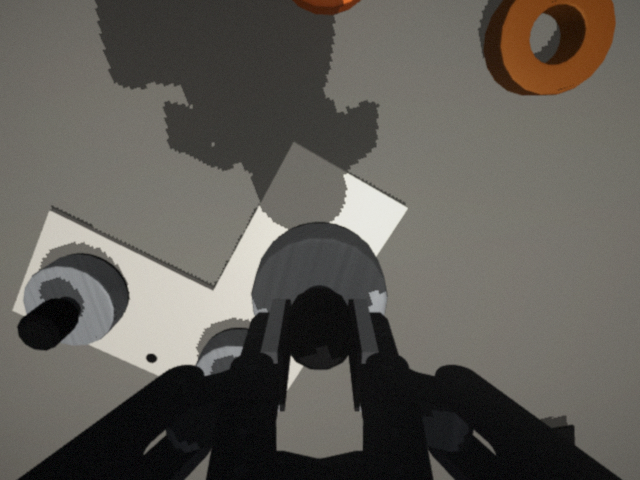

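The arm end corners are at (294,142) and (407,208), the inner corner at (214,287). Check the spot.

```bash
python3 - <<'E'
from wr import *
p=cast(np.array([[294,142],[407,208],[214,287]],float),.005)[:,:2]
v=(p[1]-p[0]);w=np.linalg.norm(v);v/=w;u=p[2]-p[0];l=np.linalg.norm(u);u/=l
print(w,l,u@v,"spot cm",((p[0]+.042*u+.042*v)*100).round(2))
E
```

```text
0.08301945710161744 0.11307208610275357 -0.002486602502987323 spot cm [-0.08  0.16]
```

Emit:
arm_command --deltas '[-0.1,0.1,2,0,0,0,1,-0.1,0.1,4,0,0,0,1,-0.1,0.1,5.5,0,0,0,1,-0.1,0.1,6.7,0,0,0,1,-0.1,0.1,7.2,0,0,0,1,-0.1,0.1,7.2,0,0,0,1,-0.1,0.1,7.2,0,0,0,1,-0.1,0.1,7.2,0,0,0,1]'

```text
time: 31.1
eef_pos: [0.5169, -0.2207, 0.0475]
ee_rot: [0.809, 0.587, 0.0, 0.001]
force: [-0.4, -0.6, -5.0]
grip_width: 0.0222
```

Emit:
arm_command --deltas '[0,0,0.1,0,0,0,1,0,0,0.2,0,0,0,1,0,0,0.3,0,0,0,1,0,0,0.4,0,0,0,1,0,0,0.4,0,0,0,1,0,0,0.5,0,0,0,1,0,0,0.5,0,0,0,1,0,0,0.5,0,0,0,1]'

```text
time: 31.77
eef_pos: [0.5161, -0.2204, 0.0416]
ee_rot: [0.809, 0.587, -0.0, -0.0]
force: [-0.3, 0.3, -5.3]
grip_width: 0.0226
```

Emit:
arm_command --deltas '[0,0,0.05,0,0,0,1,0,0,0.1,0,0,0,1,0,0,0.15,0,0,0,1,0,0,0.15,0,0,0,1,0,0,0.15,0,0,0,1,0,0,0.15,0,0,0,1,0,0,0.15,0,0,0,1,0,0,0.15,0,0,0,1]'

```text
time: 32.43
eef_pos: [0.5162, -0.2205, 0.0403]
ee_rot: [0.809, 0.587, -0.0, 0.0]
force: [-1.5, 0.0, -0.7]
grip_width: 0.0223
```

In contact. Release and lift, then clear the view.

Emit:
arm_command --deltas '[0,0,0.03,0,0,0,1,0,0,0.03,0,0,0,4.5,0,0,0.03,0,0,0,4.5,0,0,0.03,0,0,0,4.5,0,0,-1,0,0,0,4.5,0,0,-4,0,0,0,4.5,0,0,-8,0,0,0,4.5,0,0,-11,0,0,0,4.5]'

```text
time: 33.1
eef_pos: [0.5165, -0.2205, 0.1528]
ee_rot: [0.809, 0.587, 0.0, 0.0]
force: [0.3, -0.5, 0.4]
grip_width: 0.045
```

Emit:
arm_command --deltas '[10,-13,-6,0,0,0,4.5,10,-13,-6,0,0,0,4.5,10,-13,-6,0,0,0,4.5,10,-13,-6,0,0,0,4.5,10,-13,-6,0,0,0,4.5,10,-13,-6,0,0,0,4.5,10,-13,-6,0,0,0,4.5,10,-13,-6,0,0,0,4.5]'

```text
time: 33.77
eef_pos: [0.4247, -0.0857, 0.2104]
ee_rot: [0.81, 0.587, 0.0, 0.001]
force: [-0.3, 0.1, 0.4]
grip_width: 0.0454
```

```bash
python3 - <<'E'
from rig import snapshot
import cv2,numpy as np
for n in("top","scene"):
    s=snapshot(n);cv2.imwrite(f'pics/{n}9.png',s['frame'][:,:,::-1]);np.savez(n+"9.npz",**s)
E
python3 meas.py top9
```

```text
-- steel (grey b>r)
bar [137. 289.] 0.4578 0.3627 size 0.0249 0.086 yaw 2.383
bar [189. 240.] 0.5548 0.2704 size 0.0264 0.0884 yaw 2.38
-- white
tmpl [428. 281.] ctr 0.4881 -0.1976 size 0.1928 0.0562 
 [[ 0.4402 -0.2858]
 [ 0.495  -0.2978]
 [ 0.536  -0.1093]
 [ 0.4811 -0.0974]] area 9006.688664423446
poly [[0.532800018787384, -0.11069999635219574], [0.4796000123023987, -0.10459999740123749], [0.448199987411499, -0.2709999978542328], [0.45419999957084656, -0.2883000075817108], [0.48890000581741333, -0.2897999882698059]]
tmpl [169. 268.] ctr 0.5052 0.3131 size 0.0691 0.2598 
 [[0.3871 0.3773]
 [0.5757 0.1987]
 [0.6232 0.2488]
 [0.4346 0.4275]] area 17377.655927469426
poly [[0.6212000250816345, 0.24690000712871552], [0.4361000061035156, 0.4246000051498413], [0.39070001244544983, 0.3801000118255615], [0.5741999745368958, 0.20110000669956207]]
tmpl [504. 256.] ctr 0.5363 -0.327 size 0.1998 0.1324 
 [[ 0.4179 -0.3459]
 [ 0.5075 -0.4434]
 [ 0.6546 -0.3081]
 [ 0.565  -0.2106]] area 12606.532714502184
poly [[0.6516000032424927, -0.3068000078201294], [0.5644999742507935, -0.2110999971628189], [0.5426999926567078, -0.3386000096797943], [0.48809999227523804, -0.35100001096725464], [0.45419999957084656, -0.38499999046325684], [0.5091000199317932, -0.4399999976158142], [0.5264000296592712, -0.42410001158714294], [0.5011000037193298, -0.42410001158714294], [0.4715999960899353, -0.3955000042915344], [0.4844000041484833, -0.3603000044822693], [0.5232999920845032, -0.3587000072002411], [0.5414000153541565, -0.3828999996185303], [0.5379999876022339, -0.41339999437332153]]
-- knobs
knob [418.1 344.5] [ 0.3677 -0.1652]
knob [535.7 269.1] [ 0.5072 -0.3819]
knob [490.  223.1] [ 0.5923 -0.3033]
knob [241.5 144. ] [0.7453 0.1732]
knob [235.1 129.6] [0.7754 0.1876]
```

View pics/top9.png

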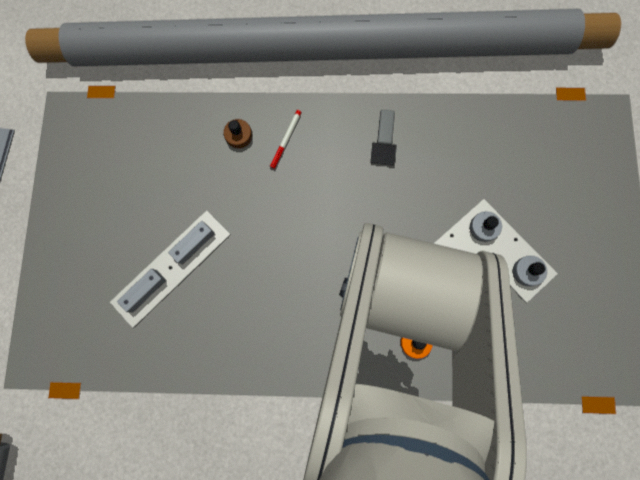

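View pics/scene9.png

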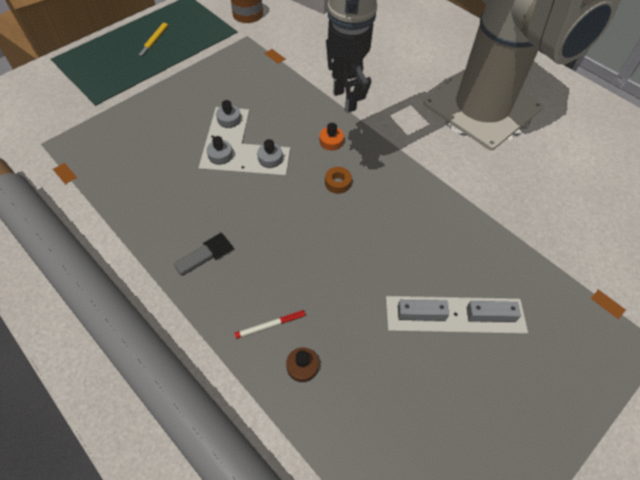

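In both views all five weights stand in place, and the templates and bystanders are unmoved. The arm hides one round in the top view, so I'll move it clear for a numeric check.

Emit:
arm_command --deltas '[25,-2,-3,0,0,0,4.5,25,-2,-3,0,0,0,4.5,25,-2,-3,0,0,0,4.5,25,-2,-3,0,0,0,4.5,25,-2,-3,0,0,0,4.5,25,-2,-3,0,0,0,4.5,25,-2,-3,0,0,0,4.5,25,-2,-3,0,0,0,4.5]'

```text
time: 34.53
eef_pos: [0.4834, 0.1605, 0.2396]
ee_rot: [0.809, 0.588, -0.0, -0.0]
force: [-0.4, -0.7, -0.5]
grip_width: 0.045
```

```bash
python3 - <<'E'
from rig import snapshot
import cv2,numpy as np
s=snapshot("top");cv2.imwrite('pics/top10.png',s['frame'][:,:,::-1])
from h import *; from meas import comps,metric
f=cv2.GaussianBlur(s["frame"],(3,3),0).astype(int);film=np.zeros(f.shape[:2],bool);film[180:320,400:580]=1
w=(f.max(2)>137)
for c in comps((f.min(2)>165)&film,1000,30000):
    bx=cv2.boxPoints(cv2.minAreaRect(metric(c,s,.005)));print("white box",bx.round(4).tolist(),"ctr",bx.mean(0))
# steel discs incl. knob: bluish or black
m=((f[:,:,2]-f[:,:,0]>2)&(f.max(2)<165)|(f.max(2)<75))&film
C=np.array([.5137,-.3023]);v1=np.array([.5206,-.1617])-C;v2=np.array([.5068,-.4429])-C
corner=np.array([.6543,-.3093]);
ex=(np.array([.5206,-.1617])-corner);ex/=np.linalg.norm(ex);ey=(np.array([.5068,-.4429])-corner);ey/=np.linalg.norm(ey)
for c in comps(m,300,3000):
    (x,y),r=cv2.minEnclosingCircle(metric(c,s,.029)); d=np.array([x,y])-C
    print("disc",c.mean(0).round(),x,y,"r",r,"in L frame mm",(d@ex*1000).round(1),(d@ey*1000).round(1))
E
```

```text
white box [[0.3725999891757965, -0.2953000068664551], [0.5069000124931335, -0.4440000057220459], [0.6556000113487244, -0.30959999561309814], [0.5213000178337097, -0.16099999845027924]] ctr [ 0.5141131 -0.3024642]
disc [530. 271.] 0.5079728364944458 -0.38161808252334595 r 0.03161410242319107 in L frame mm -54.9 57.5
disc [441. 267.] 0.5134679079055786 -0.21922364830970764 r 0.028729330748319626 in L frame mm 61.7 -55.6
disc [485. 226.] 0.5915995240211487 -0.3032364249229431 r 0.030967600643634796 in L frame mm -53.0 -57.1
```

View pics/top10.png

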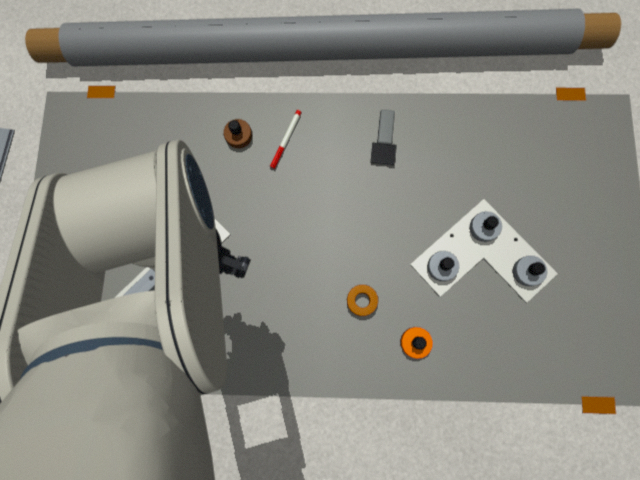

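All three rounds are within about 5 mm of their spots and the L has moved less than 1 mm. Handing in.

```bash
python3 -c "
from rig import hand_in; print(hand_in())"
```

```text
the job is handed in; nothing more can be done
None
```

I placed all five weights on the templates and handed the job in at about 35 s of the 118 s allowed. `hand_in()` gives no verdict, so the figures below are my own last checks from the pictures.

- **Bars:** one lies on each half of the strip, about 65 and 69 mm from its middle. Each is about 3 mm off the centre line and aligned to within about 0.01 rad.
- **Rounds:** the three grey rounds stand upright, at about (-53, -57), (62, -56) and (-55, 58) mm in the L's frame. That is within about 5 mm of the 58 mm spots. The disc outlines include part of the knobs, which makes those figures a little uncertain.
- **Templates and bystanders:** both templates measure less than 1 mm from where they started. I did not measure the tape roll, marker and scraper again, but they look unmoved in the last pictures. The orange and brown lookalikes were left alone.
- **Set-down:** every placing was slow, and the wrist force read only a few newtons at contact.

The top and scene cameras disagreed by a constant (-3.4, +2.4) mm, so I used their mean. The wrist views agreed with that mean to about 2–3 mm at every grasp and placing where I measured it. No check failed.

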